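# Daily check of the bench balance with its check weights

## Robot

A 6-joint arm with a two-finger parallel gripper is mounted at the origin on a cart in front of the work surface, level with it; the furniture and walls round the work are solid. World frame = base frame: x ahead of the robot, y to its left, z up, the work surface at z = 0. Lengths are in m, angles in degrees, forces in N, time in s.
With the tool pointing down it reaches from about 0.4 to 0.925 m from the base axis. Payload 3.4 kg.
Tool frame: the origin (TCP) lies on the centre line of the jaws, within the pads' length; the fingertips stand 19 mm ahead of it and the grasp point (between the pads) is the TCP; z points along the fingers, y is the direction in which the jaws open and shut (so a half turn about z gives the same grasp; the last joint's range is limited). The gripper opens to 85 mm and grips with 20 to 120 N. Pads are 22 mm wide; open, the fingers measure 114 mm over their backs; the gripper's body (76 mm by 85 mm) begins 54 mm behind the grasp point. The pads swing forward as they close: fully open they stand 13 mm farther back than shut.
Start: joints at [-4.211, 17.578, 86.31, -0, 76.112, -4.211], TCP at [0.575, -0, 0.25] pointing down, gripper open.
Joint ranges: [-179.03, 179.03], [-60, 130.46], [8.19, 133.38], [-81.62, 261.62], [5.75, 156.47], [-153.77, 153.77]. Speed limits (degrees/s): [147.25, 147.25, 180, 180, 180, 180].

## Interface

Orientations are given as a 3x3 rotation matrix whose columns are the frame's x, y, z axes.
In Python, from rig import bot gives the robot as it stands.
- The arm moves only by the tool step_arm, never from a script. Its argument "deltas" is a list of rows, each a list of 3 entries, a list of its own where there are three numbers: the shift along the world's x, y, z in m, then the turn about the world's z in rad, then the gripper command: -1 is shut, 1 is fully open, values between are in proportion. In form: [[[x, y, z], spin, grip], ...]. A call has 1 to 20 rows; each row is the pose to reach, as a shift and turn from the pose commanded when the call began; what a row does not reach only later rows make up. A row lasts 1/10 s, in which the tool goes at most 50 mm and 8.59 degrees, less where a joint would pass 70% of its speed; a pose out of reach is approached as far as the arm can. A call with a gripper value outside its range is refused whole. The fingers move at their own pace and stop on an object; the grip force is fixed at half the most. Time passes only in rows, so rows that repeat a pose let the fingers close. It gives the time, the measured TCP pose, the force and the opening at its end, in the units of the state.
- bot.read_state(): the state, without advancing time (a new reading comes with each control period).
- bot.capture(name): name is "scene" or "side" or "wrist"; returns the picture (384x512x3 uint8, red, green, blue); there is no depth.
- bot.camera_params(name): a dict with "mtx" (3x3 intrinsics, pixels), "dist_coeffs" ([k1, k2, p1, p2, k3] as OpenCV has them; the pictures are not rectified), "eye" and "orientation" of the camera in the world; the wrist camera has in their place "tool_from_camera" (4x4, takes a point from camera to tool coordinates, whose origin is the TCP and whose axes are the flange's). Camera axes: x right, y down, z forward; pixel columns grow to the right and rows downward; lengths in m; the calibration is good to about 2 mm. A picture is of the moment at which its call begins: read the wrist's pose just before it. camera_params takes no time and is no camera call.
- bot.hand_in(): hands the job in, once; it reports no verdict.
The state is a dict: "time": time; "joints": joint angles; "qvel": joint speeds; "tau": joint torques, N m; "ee_pos": TCP position; "tool_rot": TCP orientation; "force": force on the tool from outside, world axes, zero at the start; "ft_torque": the same for the moment, N m; "finger_gap": opening from 0.0 (shut) to 1.0 (fully open).
Only numpy, scipy, OpenCV 4.12 (cv2) and the standard library are available. Lean on these libraries where they do the work, as an engineer would, in place of code of your own. Each camera call takes 0.05 s, during which the arm holds its last target. There are 200 camera calls.

## Task

Do the daily check of the bench balance: release its transport lock (pinch the two tabs on the knob, turn it to the open padlock and let the tabs snap out), then, one at a time and lightest first, lower each check weight that is out on the mat gently onto the centre of the pan, let go and leave it for two seconds, and put it away in its own nest in the wooden block before taking the next. When all have been weighed, lock the balance again the same way, with the tabs out at the closed padlock; if a weight gets knocked, set it right, and leave the roll of labels where it is.

Things in the scene. Friction and masses are not known exactly. Their poses are not given: they have to be found in the camera images.
- lock_knob (a joint): Black transport-lock knob on the balance's front deck, upright axis. 0 = locked (pointer at the closed padlock, robot's left), 1.309 = released (open padlock, right); grows counter-clockwise from above; end stops at both. Cannot turn while the tabs are out; with both pressed in over 3.5 mm it turns easily (0.04 N m). A weight on the pan blocks turning it back to locked.
- lock_tab_a (a joint): Release tab on one side of the knob (+x of point lock_grip): 0 = fully out, 0.007 m = fully pressed in; spring 3 N rising to 7 N. Let go at either end of the knob's turn it springs out into a notch of the collar and latches; in between it rests at about 0.003.
- lock_tab_b (a joint): The like tab on the other side (-x of point lock_grip), same values.
- lock_grip (a point): On the knob's axis at the tabs' height. x: line through both tabs (turns with the knob), y: pointer, z up. Tab faces flat, ribbed, 16 mm wide, from 13 mm below to 10 mm above this point, 58 mm apart when out, 44 when pressed in. Knob top (38 mm dia) 16 mm above this point; collar (62 mm dia) top 13 mm below; deck 23 mm below; dome under the pan starts 46 mm away, top 6 mm below.
- balance: White bench balance, 230 (x) x 180 (y) x 86 mm, fixed to the bench; origin on the bench under its centre, front faces -x. The knob is at x -66, y -43 mm, the display at x -66, y +42 mm, the centre of the pan at x +45, y 0.
- balance_pan (a joint): Sprung weighing pan: 0 = up (empty), grows as it sinks; 500 N/m after 0.1 N, damped, stop at 0.018 m. The four weights sink it by about 0.8, 1.8, 3.7 and 9.6 mm. Held up by the lock while the knob is locked.
- pan_center (a point): Centre of the top surface of the steel pan (round, 110 mm dia, two engraved rings of 36 and 68 mm dia), 86 mm above the bench when up; sinks with the pan.
- weight_50: The smallest check weight, 50 g, steel: a 26 mm dia, 11 mm high cylinder with a 13 mm dia lifting knob, 11 mm high, on a short neck; 33 mm high in all. Origin at the centre of its underside, z up. Stands anywhere on the mat at the start; may be absent.
- weight_100: The second smallest check weight, 100 g, steel: a 32 mm dia, 14 mm high cylinder with a 16 mm dia lifting knob, 11 mm high, on a short neck; 35 mm high in all. Origin at the centre of its underside, z up. Stands anywhere on the mat at the start; may be absent.
- weight_200: The second largest check weight, 200 g, steel: a 40 mm dia, 18 mm high cylinder with a 20 mm dia lifting knob, 11 mm high, on a short neck; 40 mm high in all. Origin at the centre of its underside, z up. Stands anywhere on the mat at the start; may be absent.
- weight_500: The largest check weight, 500 g, steel: a 54 mm dia, 24 mm high cylinder with a 26 mm dia lifting knob, 11 mm high, on a short neck; 47 mm high in all. Origin at the centre of its underside, z up. Stands anywhere on the mat at the start; may be absent.
- weight_block: Light beech block for the weights, 216 (x) x 80 (y) x 18 mm, fixed; origin under its centre. A row of four shallow round nests along its x axis, smallest at -x, 3 mm deep and 6 mm wider than their weights; each weight has the nest of its size.
- weight_mat: Thin dark grey rubber mat, 230 (x) x 130 (y) x 2 mm, fixed to the bench, on which the weights stand at the start in no order; origin under its centre. Block and mat lie on either side of the balance, now one on the left, now the other.
- nest_50 (a point): Centre of the floor of the nest of the 50 g weight, 15 mm above the bench.
- nest_100 (a point): Centre of the floor of the nest of the 100 g weight, 15 mm above the bench.
- nest_200 (a point): Centre of the floor of the nest of the 200 g weight, 15 mm above the bench.
- nest_500 (a point): Centre of the floor of the nest of the 500 g weight, 15 mm above the bench.
- label_roll: White roll of labels, 82 mm dia, 40 mm high; a bystander.
Mind the look-alikes: they are no part of the job. What is shaped like the weight_500 but pink or yellow is not meant.

How it is judged (in metres and radians):
On the way, in this order (a step that is already met when the one before it is completed fails the run):
1. the knob is turned to the open padlock and latched there, both tabs sprung out (value of joint lock_knob above 1.24 rad and value of joint each of lock_tab_a, lock_tab_b below 0.0015 m), for 0.2 s.
2. the 50 g weight (if present) stands upright on the pan, let go and still, its centre within 10 mm of the pan's centre, for 1 s (horizontal distance between weight_50 and pan_center below 0.01 m and z of weight_50 in the frame of pan_center between -0.003 and 0.003 m and angle between weight_50's own z axis and vertical below 0.1 rad and linear speed of weight_50 below 0.02 m/s and contact force between the fingers and weight_50 below 0.05 N), for 1 s.
3. the 50 g weight stands upright in its own nest in the block, let go (horizontal distance between weight_50 and nest_50 below 0.006 m and z of weight_50 in the frame of nest_50 below 0.0015 m and angle between weight_50's own z axis and vertical below 0.1 rad and linear speed of weight_50 below 0.02 m/s and contact force between the fingers and weight_50 below 0.05 N), for 0.2 s.
4. the 100 g weight (if present) stands upright on the pan, let go and still, its centre within 10 mm of the pan's centre, for 1 s (horizontal distance between weight_100 and pan_center below 0.01 m and z of weight_100 in the frame of pan_center between -0.003 and 0.003 m and angle between weight_100's own z axis and vertical below 0.1 rad and linear speed of weight_100 below 0.02 m/s and contact force between the fingers and weight_100 below 0.05 N), for 1 s.
5. the 100 g weight stands upright in its own nest in the block, let go (horizontal distance between weight_100 and nest_100 below 0.006 m and z of weight_100 in the frame of nest_100 below 0.0015 m and angle between weight_100's own z axis and vertical below 0.1 rad and linear speed of weight_100 below 0.02 m/s and contact force between the fingers and weight_100 below 0.05 N), for 0.2 s.
6. the 200 g weight (if present) stands upright on the pan, let go and still, its centre within 10 mm of the pan's centre, for 1 s (horizontal distance between weight_200 and pan_center below 0.01 m and z of weight_200 in the frame of pan_center between -0.003 and 0.003 m and angle between weight_200's own z axis and vertical below 0.1 rad and linear speed of weight_200 below 0.02 m/s and contact force between the fingers and weight_200 below 0.05 N), for 1 s.
7. the 200 g weight stands upright in its own nest in the block, let go (horizontal distance between weight_200 and nest_200 below 0.006 m and z of weight_200 in the frame of nest_200 below 0.0015 m and angle between weight_200's own z axis and vertical below 0.1 rad and linear speed of weight_200 below 0.02 m/s and contact force between the fingers and weight_200 below 0.05 N), for 0.2 s.
8. the 500 g weight (if present) stands upright on the pan, let go and still, its centre within 10 mm of the pan's centre, for 1 s (horizontal distance between weight_500 and pan_center below 0.01 m and z of weight_500 in the frame of pan_center between -0.003 and 0.003 m and angle between weight_500's own z axis and vertical below 0.1 rad and linear speed of weight_500 below 0.02 m/s and contact force between the fingers and weight_500 below 0.05 N), for 1 s.
9. the 500 g weight stands upright in its own nest in the block, let go (horizontal distance between weight_500 and nest_500 below 0.006 m and z of weight_500 in the frame of nest_500 below 0.0015 m and angle between weight_500's own z axis and vertical below 0.1 rad and linear speed of weight_500 below 0.02 m/s and contact force between the fingers and weight_500 below 0.05 N), for 0.2 s.
10. the knob is back at the closed padlock and latched, both tabs out (value of joint lock_knob below 0.07 rad and value of joint each of lock_tab_a, lock_tab_b below 0.0015 m), for 0.2 s.
At the end, for the whole second after the job is handed in: The knob is within 0.07 rad of locked with both tabs within 1.5 mm of fully out, the pan is up and empty (within 1.5 mm), and every weight present stands upright and still in its own nest (centre within 6 mm, within 1.5 mm of the nest's floor), let go (all of step 3 and all of step 5 and all of step 7 and all of step 9 and all of step 10 and value of joint balance_pan below 0.0015 m); the robot touches nothing.
It fails at once if the knob is forced round with neither tab pinched in (value of joint lock_knob between 0.12 and 1.19 rad and value of joint each of lock_tab_a, lock_tab_b below 0.001 m).
It fails at once if the pan is slammed or pressed close to its stop (more than 16.5 mm down) (value of joint balance_pan above 0.0165 m).
It fails at once if the label roll is moved more than 3 cm (distance of label_roll from where it was at the start of the episode above 0.03 m).
Of weight_50, weight_100, weight_200, weight_500 only 2 to 3 are there at a start; the rules pass over those that are not, and their reading is None.
At some moment in a run one of weight_50, weight_100, weight_200, weight_500 may be knocked a few centimetres aside while the robot is not near it.
It also fails if it takes over 210 s, if anything falls off the work surface, if the arm or the gripper's body presses on something with over 40 N, if the wrist force passes 120 N, or if a joint passes its speed limit or range.

## Working session

There is one attempt and no reset: what is moved stays moved. The work goes in short steps, Python scripts to look and compute and a tool call to move; the robot and the scene stay as the last step left them, time stands still between calls to the robot, and variables do not carry over. Pictures are saved under pics/ and viewed, about 12 in all and at most 16, crops included, and the job is handed in when it is done.

Besides the shell and the picture viewer there is one more tool, called after ">>>" by a JSON object that holds its "method" and its "body", one argument or row to a line. step_arm: Moves the arm, as the interface text tells. Its arguments: {"type":"object","properties":{"deltas":{"type":"array"}},"required":["deltas"]}

```bash
ls; mkdir -p pics
cat > h.py <<'E'
import numpy as np, cv2
from rig import bot
def cam(name, st=None):
    p=bot.camera_params(name); K=np.array(p["mtx"]); D=np.array(p["dist_coeffs"])
    if name=="wrist":
        st=st or bot.read_state()
        T=np.array(p["tool_from_camera"]); R=np.array(st["tool_rot"])
        return K,D,R@T[:3,3]+np.array(st["ee_pos"]),R@T[:3,:3]
    return K,D,np.array(p["eye"]),np.array(p["orientation"])
def pix2w(c,uv,z):
    K,D,e,R=c
    q=cv2.undistortPoints(np.array(uv,float).reshape(-1,1,2),K,D)[:,0]
    d=np.c_[q,np.ones(len(q))]@R.T
    s=(np.broadcast_to(z,len(q))-e[2])/d[:,2]
    return e+d*s[:,None]
def w2pix(c,P):
    K,D,e,R=c
    Pc=(np.array(P,float).reshape(-1,3)-e)@R
    return cv2.projectPoints(Pc,np.zeros(3),np.zeros(3),K,D)[0][:,0]
def snap(name,fn,crop=None,scale=1):
    st=bot.read_state(); im=bot.capture(name)
    cv2.imwrite("pics/raw_"+fn,im[:,:,::-1])
    if crop: x,y,w,h=crop; im=im[y:y+h,x:x+w]
    im=cv2.resize(im,None,fx=scale,fy=scale,interpolation=cv2.INTER_CUBIC)
    cv2.imwrite("pics/"+fn,im[:,:,::-1]); return cam(name,st)
E
python3 - <<'E'
from h import *
for n in("scene","side","wrist"):
    c=snap(n,n+"0.png"); print(n,c[2],c[3][:,2].round(2),c[0][0,0])
a=[cv2.imread(f"pics/raw_{n}0.png") for n in("scene","side")]
cv2.imwrite("pics/scene0b.png",cv2.resize(a[0],(800,600),interpolation=cv2.INTER_CUBIC))
cv2.imwrite("pics/side0b.png",cv2.resize(a[1],(800,600),interpolation=cv2.INTER_CUBIC))
print(bot.read_state())
E
```

```text
pics
scene [-0.34162828 -0.29004968  1.09848059] [ 0.63  0.26 -0.73] 405.57735064408485
side [ 0.09654067 -1.10483428  0.68233796] [ 0.3   0.85 -0.42] 481.75922611378087
wrist [0.57408496 0.07156059 0.37276517] [-0.   -0.28 -0.96] 281.8243177962776
{'time': 0.15, 'joints': array([-4.21056921e+00,  1.76152584e+01,  8.63662714e+01, -3.45928286e-04,
        7.61146020e+01, -4.21390383e+00]), 'qvel': array([ 0.09473017,  0.00354918, -0.28323795, -0.01078082,  0.12211338,
        0.01875646]), 'tau': array([ 7.71606137e-04, -4.57977819e+01, -2.52218986e+01, -9.54763436e-05,
        8.49722768e-03, -4.89260890e-05]), 'ee_pos': array([5.74481166e-01, 1.83325168e-05, 2.49567030e-01]), 'tool_rot': array([[-5.95556941e-05,  9.99998598e-01, -1.67371608e-03],
       [ 9.99999991e-01,  5.97521770e-05,  1.17343423e-04],
       [ 1.17443267e-04, -1.67370907e-03, -9.99998592e-01]]), 'force': array([ 0.13569296,  1.03053122, -0.88030397]), 'ft_torque': array([ 0.01818642, -0.022014  ,  0.04674826]), 'finger_gap': 0.997009113963621}
```

View pics/scene0b.png

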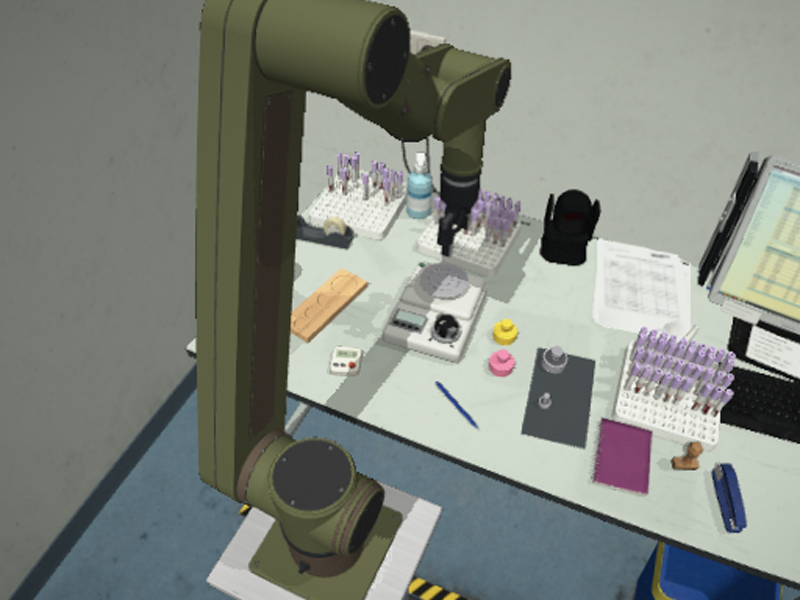

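View pics/wrist0.png

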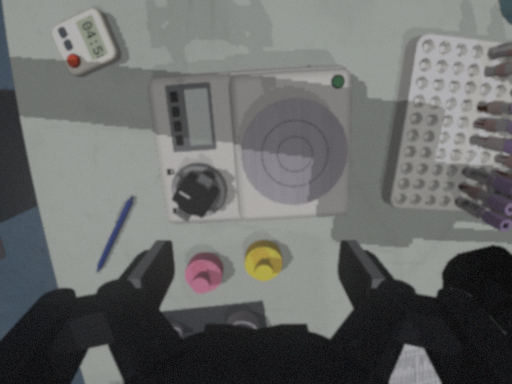

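The scene picture shows the balance at (440,310) with the knob at (447,327). The wooden block is on the left at (330,305). The mat at (558,395) holds a large steel weight at (553,358) and a small one at (545,400). Possible confusions with weight_500 are pink (501,362) and yellow (505,331); both are off the mat and not steel, so I'm ruling them out. I'll use the side view to find the roll and any hidden weight.

View pics/side0b.png

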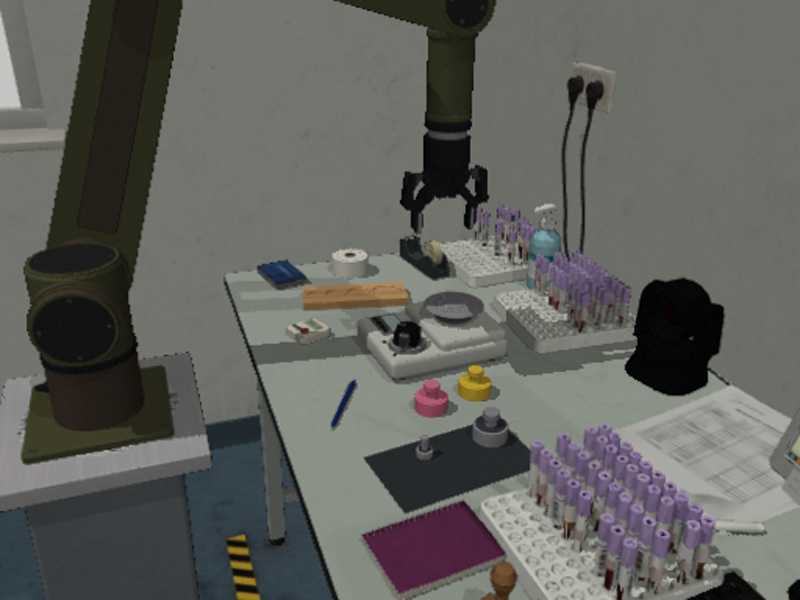

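>>> {"method": "step_arm", "body": {
  "deltas": [
    [[0,-0.05,0.02],0,1],
    [[-0.02,-0.1,0.04],0,1],
    [[-0.03,-0.15,0.06],0,1],
    [[-0.04,-0.18,0.08],0,1],
    [[-0.04,-0.18,0.08],0,1],
    [[-0.04,-0.18,0.08],0,1],
    [[-0.04,-0.18,0.08],0,1]
  ]
}}

```text
time: 0.85
ee_pos: [0.5346, -0.1791, 0.3294]
tool_rot: [[-0.0, 1.0, -0.001], [1.0, 0.0, 0.002], [0.002, -0.001, -1.0]]
force: [0.6, 0.1, -0.2]
finger_gap: 1.001
```

The side view shows the label roll at (350,262), beyond the block. Two steel weights stand on the mat: the large one at (490,428) and the small one at (424,450). Next I'll measure sizes with the wrist camera.

Run:
```python
from h import *
c=snap("wrist","w1.png",None,1.56)
print(c[2])
```

```text
[ 0.53422535 -0.10768954  0.45275812]
```

View pics/w1.png

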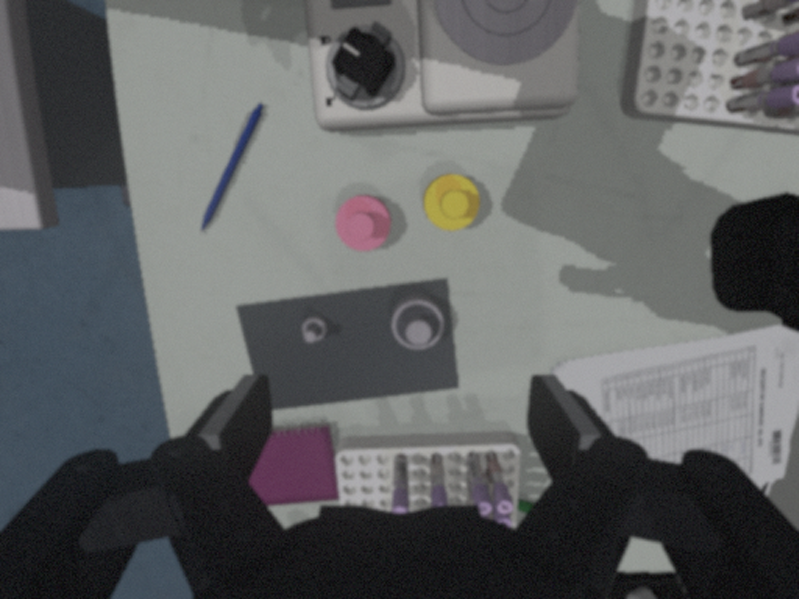

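The wrist view shows a small steel weight at (314,330), about 26 px across, and a large one at (417,325), about 54 px across. The pink 54 mm look-alike at (363,222) is also 54 px. So the 50 g and 500 g weights are present. Next I'll take a view of the block and balance.

```bash
cat >> h.py <<'E'
import pickle
def save(c,fn): pickle.dump(c,open("pics/"+fn+".pkl","wb"))
def load(fn): return pickle.load(open("pics/"+fn+".pkl","rb"))
E
python3 - <<'E'
from h import *
save(cam("wrist"),"w1")
im=cv2.imread("pics/raw_w1.png")
cv2.imwrite("pics/w1c.png",cv2.resize(im[175:255,145:305],None,fx=5,fy=5,interpolation=cv2.INTER_CUBIC))
E
```

```text
(no output)
```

View pics/w1c.png

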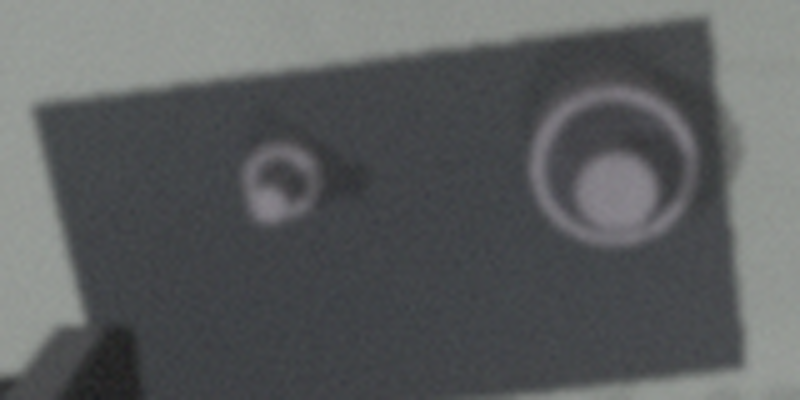

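>>> {"method": "step_arm", "body": {
  "deltas": [
    [[0,0.05,0],0,1],
    [[0,0.1,0],0,1],
    [[0,0.15,0],0,1],
    [[0,0.2,0],0,1],
    [[0,0.25,0],0,1],
    [[0,0.29,0],0,1],
    [[0,0.29,0],0,1],
    [[0,0.29,0],0,1],
    [[0,0.29,0],0,1]
  ]
}}

```text
time: 1.8
ee_pos: [0.5345, 0.1102, 0.3296]
tool_rot: [[-0.001, 1.0, -0.001], [1.0, 0.001, -0.001], [-0.001, -0.001, -1.0]]
force: [0.5, 0.4, 0.0]
finger_gap: 1.001
```

Run:
```python
from h import *
c=snap("wrist","w2.png",None,1.56); save(c,"w2"); print(c[2])
```

```text
[0.53402095 0.18181369 0.45286549]
```

View pics/w2.png

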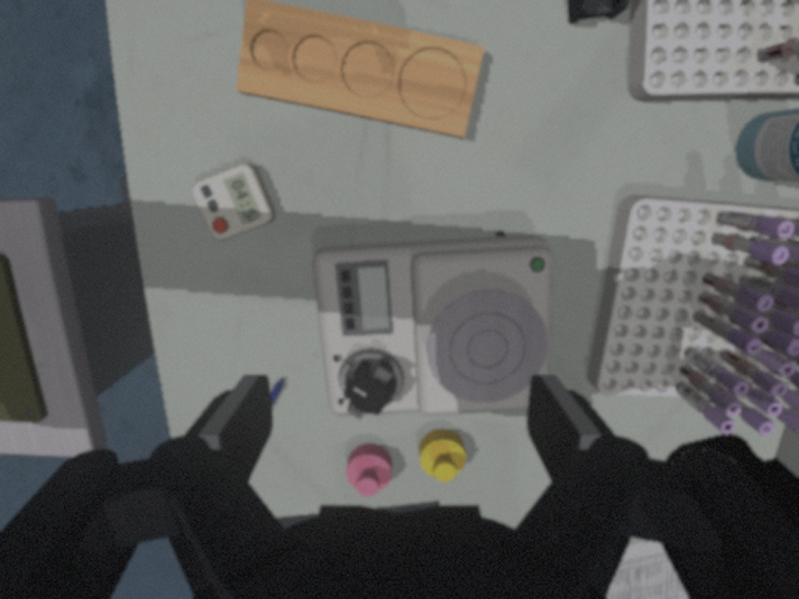

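The crop gives these centres: the big weight's body ring at (613,165) with its knob top at (617,189), and the small weight's body ring at (282,181) with its knob top at (268,206). In w2 the nests are at (269,49), (315,58), (369,68) and (433,82), the pan centre is at (488,348) and the knob at about (371,383).

Run:
```python
from h import *
w1=load("w1");w2=load("w2")
st=dict(ee_pos=[5.74481166e-01,1.8e-5,2.4957e-01],tool_rot=[[-5.9e-05,1,-1.67e-03],[1,5.9e-05,1.17e-04],[1.17e-04,-1.67e-03,-1]])
w0=cam("wrist",st); save(w0,"w0")
o=lambda x,y:(x/5+145-.4,y/5+175-.4)
s=lambda x,y:(x/1.5625,y/1.5625)
print("W500",pix2w(w1,[o(613,165),o(617,189)],[.026,.049]).round(4))
print("W50",pix2w(w1,[o(282,181),o(268,206)],[.013,.035]).round(4))
N=pix2w(w2,[s(269,49),s(315,58),s(369,68),s(433,82)],.018);print("nests",N.round(4))
C=pix2w(w2,[s(484,44),s(466,137),s(238,92)],.018);print("corners",C.round(4))
d=N[3]-N[0];print(np.degrees(np.arctan2(d[1],d[0])),np.linalg.norm(d))
d=C[1]-C[2];print(np.degrees(np.arctan2(d[1],d[0])),np.linalg.norm(d),np.linalg.norm(C[0]-C[1]))
print("pan",pix2w(w2,[s(488,348)],.086),pix2w(w0,[(294.5,152)],.086))
im=cv2.imread("pics/raw_wrist0.png")[150:230,150:250]
im1=cv2.imread("pics/raw_w2.png")[0:92,145:315]
a=cv2.resize(im,(500,400),interpolation=cv2.INTER_CUBIC);b=cv2.resize(im1,(800,433),interpolation=cv2.INTER_CUBIC)
a=cv2.resize(cv2.imread("pics/raw_wrist0.png")[70:230,150:360],None,fx=3.5,fy=3.5,interpolation=cv2.INTER_CUBIC)
cv2.imwrite("pics/k0.png",a);cv2.imwrite("pics/b2.png",b)
```

```text
W500 [[ 0.5517 -0.2568  0.026 ]
 [ 0.5521 -0.2565  0.049 ]]
W50 [[ 0.4424 -0.2674  0.013 ]
 [ 0.4421 -0.2678  0.035 ]]
nests [[0.415  0.2903 0.018 ]
 [0.4565 0.2821 0.018 ]
 [0.5052 0.2733 0.018 ]
 [0.5633 0.2616 0.018 ]]
corners [[0.6085 0.2941 0.018 ]
 [0.5951 0.2138 0.018 ]
 [0.3838 0.2542 0.018 ]]
-10.971517630919028 0.1510056085709005
-10.829759619229852 0.2150817059575238 0.08132805591916747
pan [[0.61300899 0.02987123 0.086     ]] [[0.61295343 0.0305735  0.086     ]]
```

View pics/k0.png

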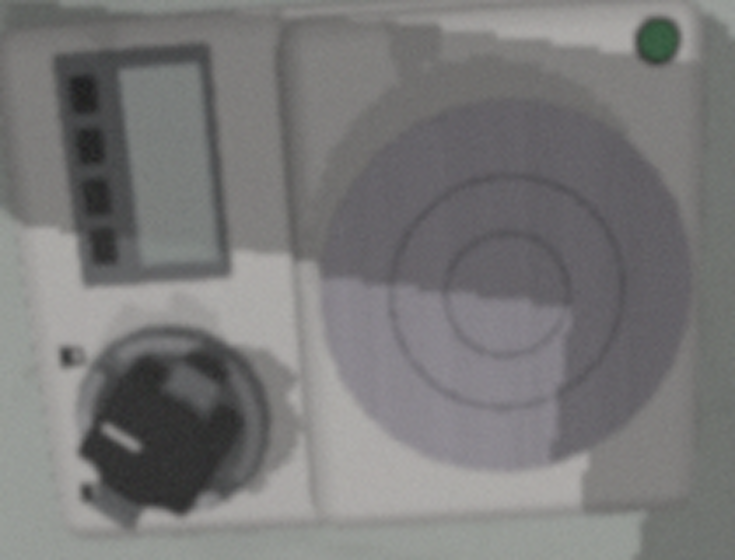

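In the crop the pan centre is at (507,293). The knob's tabs are at about (190,385) and (115,505), and the white pointer is at (120,438). The closed padlock is at (72,356) and the open one at (92,492). I'll take two closer views to triangulate the knob's height.

>>> {"method": "step_arm", "body": {
  "deltas": [
    [[0,-0.05,-0.03],0,1],
    [[0,-0.1,-0.06],0,1],
    [[0,-0.127,-0.1],0,1],
    [[0,-0.127,-0.13],0,1],
    [[0.005,-0.127,-0.13],0,1],
    [[0.005,-0.127,-0.13],0,1],
    [[0.005,-0.127,-0.13],0,1],
    [[0.005,-0.127,-0.13],0,1]
  ]
}}

```text
time: 2.65
ee_pos: [0.5417, -0.0166, 0.2027]
tool_rot: [[-0.001, 1.0, 0.004], [1.0, 0.001, -0.0], [-0.0, 0.004, -1.0]]
force: [-0.3, 0.2, 0.5]
finger_gap: 1.003
```

Run:
```python
from h import *
save(snap("wrist","k1.png"),"k1")
```

>>> {"method": "step_arm", "body": {
  "deltas": [
    [[-0.04,0,0],0,1],
    [[-0.08,0,0],0,1],
    [[-0.08,0,0],0,1],
    [[-0.08,0,0],0,1],
    [[-0.08,0,0],0,1]
  ]
}}

```text
time: 3.2
ee_pos: [0.4619, -0.0168, 0.2016]
tool_rot: [[-0.001, 1.0, 0.004], [1.0, 0.001, -0.0], [-0.0, 0.004, -1.0]]
force: [0.3, 0.3, 1.1]
finger_gap: 0.995
```

Run:
```python
from h import *
save(snap("wrist","k2.png"),"k2")
K=[]
for n in("k1","k2"):
    c=load(n); u,v=w2pix(c,[[.504,-.017,.07]])[0].astype(int); print(n,u,v,c[2])
    x,y=u-60,v-70; K.append((x,y))
    im=cv2.imread(f"pics/raw_{n}.png")[y:y+140,x:x+130]
    cv2.imwrite(f"pics/{n}c.png",cv2.resize(im,(400,431),interpolation=cv2.INTER_CUBIC))
print(K)
cv2.imwrite("pics/kk.png",np.hstack([cv2.imread("pics/k1c.png"),cv2.imread("pics/k2c.png")]))
```

```text
k1 215 189 [0.54055912 0.05503018 0.32593088]
k2 300 189 [0.46082716 0.05479403 0.32486338]
[(np.int64(155), np.int64(119)), (np.int64(240), np.int64(119))]
```

View pics/kk.png

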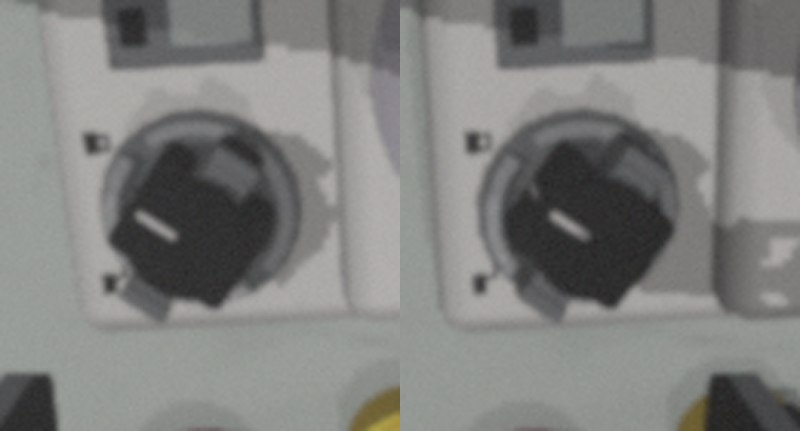

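The two crops show the collar ring centred at about (201,209) on the left and (178,209) on the right. The pointer runs (138,213)-(176,240) on the left and (151,213)-(188,240) on the right. The tabs are at about (233,170) and (147,298), and the padlock marks at (96,143) and (112,284).

Run:
```python
from h import *
c1,c2=load("k1"),load("k2")
f=130/400
def tri(a,b):
    P=[]
    for c,uv,o in((c1,a,(155,119)),(c2,b,(240,119))):
        uv=(uv[0]*f+o[0]-.34,uv[1]*f+o[1]-.34)
        P.append((c[2],pix2w(c,[uv],0.0)[0]-c[2]))
    A=np.c_[P[0][1],-P[1][1]]; s=np.linalg.lstsq(A,P[1][0]-P[0][0],rcond=None)[0]
    p,q=P[0][0]+s[0]*P[0][1],P[1][0]+s[1]*P[1][1]
    return ((p+q)/2).round(4),np.linalg.norm(p-q).round(4)
for n,a,b in[("collar",(201,209),(178,209)),("pt0",(138,213),(151,213)),("pt1",(176,240),(188,240)),("tabU",(233,170),(235,172)),("tabL",(147,298),(143,296)),("closed",(96,143),(78,143)),("open",(112,284),(82,284)),("dispBL",(110,68),(98,68)),("dispBR",(263,60),(252,59)),("frontcorner",(90,325),(50,325))]:
    print(n,*tri(a,b))
p=lambda c,o,uv,z:pix2w(c,[(uv[0]*f+o-.34,uv[1]*f+119-.34)],z)[0]
for z in(.055,.065,.075,.085): print(z,[p(c1,155,u,z).round(4)[:2] for u in((201,209),(138,213),(176,240),(233,170),(147,298))],[p(c2,240,u,z).round(4)[:2] for u in((178,209),(151,213),(188,240),(235,172),(143,296))])
# yaw from display corners w0
w0=load("w0"); D=pix2w(w0,[(x/3.5+150,y/3.5+70) for x,y in((58,55),(85,285),(228,275),(208,45))],.058)
print(D.round(4)); 
for i,j in((0,1),(3,2),(1,2),(0,3)):
    d=D[j]-D[i];print(np.degrees(np.arctan2(d[1],d[0])).round(2),np.linalg.norm(d).round(4))
```

```text
collar [ 0.5048 -0.021   0.0454] 0.0001
pt0 [ 0.4911 -0.0121  0.0828] 0.0001
pt1 [ 0.5021 -0.0199  0.084 ] 0.0001
tabU [ 0.5179 -0.0026  0.069 ] 0.0005
tabL [ 0.4907 -0.0414  0.0742] 0.0008
closed [0.4711 0.0015 0.046 ] 0.0001
open [ 0.473  -0.0478  0.045 ] 0.0002
dispBL [0.4772 0.0259 0.0461] 0.0002
dispBR [0.5263 0.0286 0.0462] 0.0004
frontcorner [ 0.4621 -0.0664  0.037 ] 0.0003
0.055 [array([ 0.506 , -0.0184]), array([ 0.4855, -0.0198]), array([ 0.4975, -0.0289]), array([ 0.5167, -0.0055]), array([ 0.4869, -0.0492])] [array([ 0.5033, -0.0183]), array([ 0.4946, -0.0197]), array([ 0.507 , -0.0288]), array([ 0.5211, -0.0061]), array([ 0.493 , -0.0483])]
0.065 [array([ 0.5073, -0.0157]), array([ 0.4875, -0.017 ]), array([ 0.4991, -0.0258]), array([ 0.5176, -0.0033]), array([ 0.4889, -0.0454])] [array([ 0.5017, -0.0156]), array([ 0.4934, -0.0169]), array([ 0.5053, -0.0257]), array([ 0.5188, -0.0038]), array([ 0.4918, -0.0445])]
0.075 [array([ 0.5086, -0.013 ]), array([ 0.4896, -0.0142]), array([ 0.5007, -0.0227]), array([ 0.5185, -0.001 ]), array([ 0.4908, -0.0415])] [array([ 0.5002, -0.0129]), array([ 0.4921, -0.0142]), array([ 0.5036, -0.0226]), array([ 0.5166, -0.0015]), array([ 0.4906, -0.0407])]
0.085 [array([ 0.5099, -0.0103]), array([ 0.4916, -0.0115]), array([ 0.5023, -0.0196]), array([0.5194, 0.0012]), array([ 0.4928, -0.0377])] [array([ 0.4986, -0.0102]), array([ 0.4909, -0.0114]), array([ 0.5019, -0.0195]), array([0.5144, 0.0007]), array([ 0.4894, -0.0369])]
[[0.4785 0.0974 0.058 ]
 [0.4818 0.0272 0.058 ]
 [0.528  0.0303 0.058 ]
 [0.5244 0.0998 0.058 ]]
-87.33 0.0702
-87.01 0.0696
3.8 0.0463
2.99 0.046
```

Measured values:
- **Deck and knob:** deck z is 0.046, so lock_grip is at about (0.5045, -0.020, 0.069). The tab axis is at about 56°.
- **Pan:** centre at about (0.613, 0.0295).

I'll move over the knob, spin, and descend with the fingers open.

>>> {"method": "step_arm", "body": {
  "deltas": [
    [[0.02,-0.001,-0.02],0.14,1],
    [[0.0445,-0.003,-0.04],0.28,1],
    [[0.0445,-0.003,-0.05],0.42,1],
    [[0.0445,-0.003,-0.06],0.56,1],
    [[0.0445,-0.003,-0.07],0.7,1],
    [[0.0445,-0.003,-0.07],0.84,1],
    [[0.0445,-0.003,-0.07],0.977,1],
    [[0.0445,-0.003,-0.07],0.977,1],
    [[0.0445,-0.003,-0.08],0.977,1],
    [[0.0445,-0.003,-0.09],0.977,1],
    [[0.0445,-0.003,-0.1],0.977,1],
    [[0.0445,-0.003,-0.11],0.977,1],
    [[0.0445,-0.003,-0.118],0.977,1],
    [[0.0445,-0.003,-0.118],0.977,1],
    [[0.0445,-0.003,-0.118],0.977,1]
  ]
}}

```text
time: 4.75
ee_pos: [0.5043, -0.02, 0.082]
tool_rot: [[-0.829, 0.56, -0.001], [0.56, 0.829, 0.0], [0.001, -0.0, -1.0]]
force: [-1.3, -0.2, 0.3]
finger_gap: 1.0
```

Run:
```python
from h import *
save(snap("wrist","g1.png"),"g1")
```

```text
(no output)
```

View pics/g1.png

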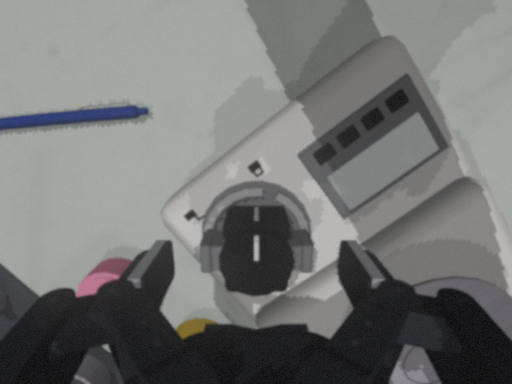

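The knob sits centred between the fingers: tabs at (211,258) and (302,258), pointer upright at x=256, and both fingers symmetric. I'll pinch gradually.

Run:
```python
from h import *
c=load("g1"); s=bot.read_state(); p=s["ee_pos"]
print(w2pix(c,[p,[p[0],p[1],.079]]), pix2w(c,[(211,258),(302,258),(256,247),(257,207)],[.079,.079,.085,.085]))
```

```text
[[257.59241781 263.81264395]
 [257.55421803 260.34779489]] [[ 0.49053529 -0.03879623  0.079     ]
 [ 0.51615203 -0.00077921  0.079     ]
 [ 0.49549429 -0.01480642  0.085     ]
 [ 0.47914923 -0.0032509   0.085     ]]
```

>>> {"method": "step_arm", "body": {
  "deltas": [
    [[0,0,0],0,0.5],
    [[0,0,0],0,0.4],
    [[0,0,0],0,0.3],
    [[0,0,0],0,0.2],
    [[0,0,0],0,0.1],
    [[0,0,0],0,0.1],
    [[0,0,0],0,0.1],
    [[0,0,0],0,0.1],
    [[0,0,0],0,0.1]
  ]
}}

```text
time: 5.7
ee_pos: [0.5051, -0.02, 0.0834]
tool_rot: [[-0.829, 0.56, 0.002], [0.56, 0.829, -0.0], [-0.002, 0.001, -1.0]]
force: [-0.4, 0.6, 8.2]
finger_gap: 0.548
```

>>> {"method": "step_arm", "body": {
  "deltas": [
    [[0,0,0.001],0,0.1],
    [[0,0,0.002],0,0.1],
    [[0,0,0.002],0,0.1],
    [[0,0,0.002],0,0.1]
  ]
}}

```text
time: 6.1
ee_pos: [0.5046, -0.0202, 0.0839]
tool_rot: [[-0.829, 0.559, -0.0], [0.559, 0.829, -0.0], [-0.0, -0.0, -1.0]]
force: [2.2, -2.0, -7.5]
finger_gap: 0.55
```

>>> {"method": "step_arm", "body": {
  "deltas": [
    [[0,0,-0.001],0,0.08],
    [[0,0,-0.001],0.1,0.08],
    [[0,0,-0.001],0.2,0.08],
    [[0,0,-0.001],0.3,0.08],
    [[0,0,-0.001],0.4,0.08],
    [[0,0,-0.001],0.4,0.08]
  ]
}}

```text
time: 6.7
ee_pos: [0.5047, -0.02, 0.0839]
tool_rot: [[-0.981, 0.192, 0.001], [0.192, 0.981, -0.0], [-0.001, 0.0, -1.0]]
force: [-0.1, -0.4, 3.1]
finger_gap: 0.539
```

>>> {"method": "step_arm", "body": {
  "deltas": [
    [[0,0,0],0.1,0.08],
    [[0,0,0],0.2,0.08],
    [[0,0,0],0.3,0.08],
    [[0,0,0],0.4,0.08],
    [[0,0,0],0.5,0.08],
    [[0,0,0],0.6,0.08],
    [[0,0,0],0.7,0.08],
    [[0,0,0],0.8,0.08],
    [[0,0,0],0.88,0.08],
    [[0,0,0],0.92,0.08],
    [[0,0,0],0.93,0.08],
    [[0,0,0],0.93,0.08]
  ]
}}

```text
time: 7.9
ee_pos: [0.5045, -0.0202, 0.0838]
tool_rot: [[-0.743, -0.67, 0.0], [-0.67, 0.743, -0.0], [-0.0, -0.0, -1.0]]
force: [-1.6, -0.8, 4.9]
finger_gap: 0.541
```

Run:
```python
from h import *
s=bot.read_state(); print(s["force"],s["ft_torque"],s["joints"].round(1),np.degrees(np.arctan2(s["tool_rot"][1,1],s["tool_rot"][0,1])))
```

```text
[-1.55471201 -0.76438651  4.87632937] [-0.34546682  0.13500931 -0.11018372] [  -7.1   23.1  106.8   -0.    50.1 -139.1] 132.049747939909
```

>>> {"method": "step_arm", "body": {
  "deltas": [
    [[0,0,0],0.03,0.08],
    [[0,0,0],0.03,0.08],
    [[0,0,0],0.02,0.25],
    [[0,0,0],0.02,0.5],
    [[0,0,0],0.02,1],
    [[0,0,0],0.02,1],
    [[0,0,0],0.02,1],
    [[0,0,0],0.02,1]
  ]
}}

```text
time: 8.7
ee_pos: [0.5044, -0.0199, 0.0833]
tool_rot: [[-0.727, -0.686, -0.0], [-0.686, 0.727, 0.0], [0.0, 0.0, -1.0]]
force: [0.0, 0.1, -0.6]
finger_gap: 1.0
```

Run:
```python
from h import *
save(snap("wrist","g2.png",(150,140,220,180),2.5),"g2")
```

```text
(no output)
```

View pics/g2.png

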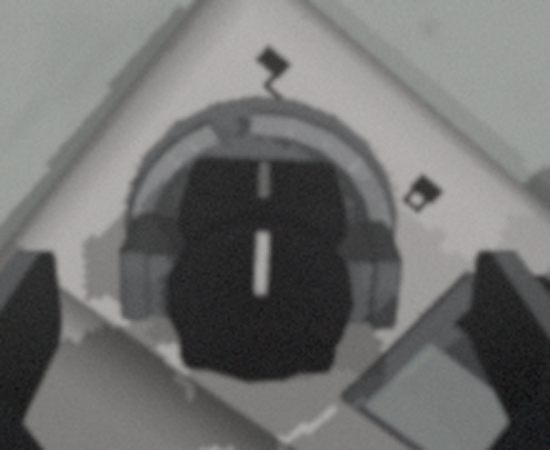

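The pointer now aims at the open padlock mark (270,60). The tabs span 121 to 400 px, which matches fully out. Before gripping small knobs I'll check where the fingertips sit.

Run:
```python
from h import *
p=bot.camera_params("wrist");T=np.array(p["tool_from_camera"]);c=(np.array(p["mtx"]),np.array(p["dist_coeffs"]),T[:3,3],T[:3,:3])
for d in(.0,.006,.013,.019): print(d,w2pix(c,[[x,y,d] for y in(-.0425,.0425) for x in(-.011,.011)]).round(0).tolist())
im=cv2.imread("pics/raw_g1.png")[215:335,110:400]
cv2.imwrite("pics/tip.png",cv2.resize(im,None,fx=2.7,fy=2.7,interpolation=cv2.INTER_CUBIC))
g=cv2.cvtColor(cv2.imread("pics/raw_g1.png"),cv2.COLOR_BGR2GRAY)
for v in range(236,310,6): print(v,g[v,130:182:3])
```

```text
0.0 [[172.0, 282.0], [168.0, 243.0], [339.0, 282.0], [343.0, 243.0]]
0.006 [[175.0, 276.0], [171.0, 238.0], [336.0, 276.0], [340.0, 238.0]]
0.013 [[179.0, 269.0], [175.0, 232.0], [332.0, 269.0], [336.0, 232.0]]
0.019 [[181.0, 263.0], [178.0, 228.0], [330.0, 263.0], [333.0, 228.0]]
236 [167 166 167 167 164 168 165 167 168 167 165 166 167 166 165 147 151 165]
242 [166 166 167 168 165 168 167 168 138 100 101  93  59  58 136 167 161 146]
248 [151 151 151 160 164 160 153 110  98  97  81  57  46  52 105 165 167 164]
254 [148 148 139  85  55  79  99  97  96  68  55  48  50  52  75 161 163 164]
260 [109  91  54  61  94  98  98  90  54  50  52  49  46  47  59 157 165 162]
266 [ 55  56  79  93  95  95  76  48  48  47  45  49  49  47  53 145 166 164]
272 [ 54  87  96  96  92  55  44  45  46  44  44  43  47  49  47 145 167 165]
278 [101 111 108  95  47  42  45  45  37  47  40  46  43  44  72 160 164 162]
284 [ 40  77 101  92  51  37  35  40  43  42  42  42  43  69 155 163 163 164]
290 [ 42  44  43  38  47  41  38  40  40  36  41  43  63 149 161 160 162 163]
296 [ 42  41  42  37  43  41  34  37  36  39  33  62 152 160 160 159 160 159]
302 [ 39  37  36  36  34  31  40  40  38  37  48 137 157 159 158 159 158 161]
308 [ 37  35  40  35  40  38  39  43  41  44 109 155 155 159 159 161 160 158]
```

The inner tip edge at about (172,240) matches tips 6 mm ahead of the TCP when open, so about 19 mm when shut. I'll move over the 50 g weight while unwinding the spin, with the jaws partly open.

>>> {"method": "step_arm", "body": {
  "deltas": [
    [[0,0,0.03],0,1],
    [[0,0,0.06],-0.05,1],
    [[0,-0.01,0.08],-0.2,0.2],
    [[-0.01,-0.03,0.09],-0.35,0],
    [[-0.02,-0.06,0.09],-0.5,0],
    [[-0.03,-0.09,0.09],-0.65,0],
    [[-0.04,-0.12,0.09],-0.8,0],
    [[-0.05,-0.15,0.09],-0.95,0],
    [[-0.06,-0.18,0.09],-1.1,0],
    [[-0.062,-0.21,0.09],-1.25,0],
    [[-0.062,-0.24,0.09],-1.4,0],
    [[-0.062,-0.2475,0.08],-1.55,0],
    [[-0.062,-0.2475,0.07],-1.7,0],
    [[-0.062,-0.2475,0.06],-1.85,0],
    [[-0.062,-0.2475,0.05],-2.0,0],
    [[-0.062,-0.2475,0.04],-2.15,0],
    [[-0.062,-0.2475,0.037],-2.3,0],
    [[-0.062,-0.2475,0.037],-2.327,0],
    [[-0.062,-0.2475,0.037],-2.327,0],
    [[-0.062,-0.2475,0.037],-2.327,0]
  ]
}}

```text
time: 10.75
ee_pos: [0.4427, -0.2677, 0.1207]
tool_rot: [[-0.002, 1.0, 0.001], [1.0, 0.002, -0.0], [-0.0, 0.001, -1.0]]
force: [-0.3, 0.5, 0.8]
finger_gap: 0.498
```

```bash
cat >> h.py <<'E'
def find(c,im,P,r,thr=None):
    """brightest-blob centroid of top disc radius r(m) predicted at P; returns world xy at P z"""
    u=w2pix(c,[P])[0]; g=cv2.GaussianBlur(cv2.cvtColor(im,cv2.COLOR_BGR2GRAY),(3,3),0)
    rp=abs(w2pix(c,[[P[0]+r,P[1],P[2]]])[0][0]-u[0]); w=int(rp*2.5+6)
    x0,y0=int(u[0])-w,int(u[1])-w; p=g[y0:y0+2*w,x0:x0+2*w]
    # template: disc with darker ring
    k=int(rp*1.3)+1; yy,xx=np.mgrid[-k:k+1,-k:k+1]; t=((xx**2+yy**2)<=rp*rp).astype(np.float32)*255
    t=cv2.GaussianBlur(t,(3,3),0).astype(np.uint8)
    m=cv2.matchTemplate(p,t,cv2.TM_CCOEFF_NORMED); _,v,_,l=cv2.minMaxLoc(m)
    uv=(x0+l[0]+k,y0+l[1]+k); return u.round(1),uv,round(v,2),pix2w(c,[uv],P[2])[0].round(4)
E
python3 - <<'E'
from h import *
c=snap("wrist","a1.png"); save(c,"a1"); im=cv2.imread("pics/raw_a1.png")
print(bot.read_state()["ee_pos"],find(c,im,[.4422,-.2676,.035],.0065),find(c,im,[.5519,-.2567,.049],.013))
x,y=w2pix(c,[.4422,-.2676,.025])[0].astype(int)
cv2.imwrite("pics/a1c.png",cv2.resize(im[max(y-60,0):y+60,x-80:x+80],None,fx=4,fy=4,interpolation=cv2.INTER_CUBIC)); print(x,y)
E
```

```text
[ 0.44276084 -0.26769272  0.12070929] (array([255.9, 205. ]), (256, 205), 0.84, array([ 0.4423, -0.2676,  0.035 ])) (array([404.6, 197.4]), (400, 198), 0.54, array([ 0.5484, -0.2571,  0.049 ]))
255 201
```

View pics/a1c.png

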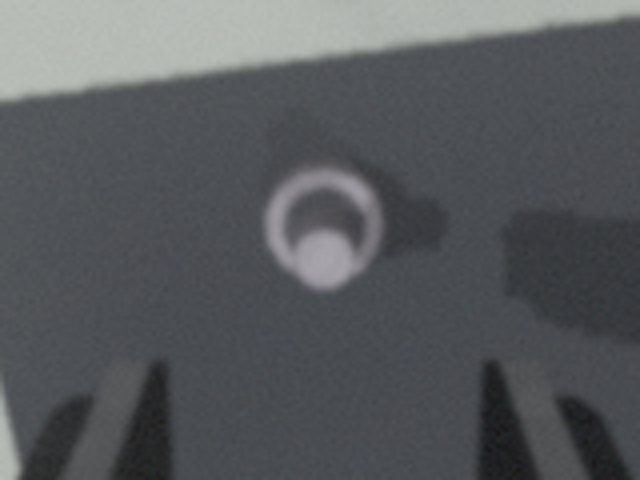

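The 50 g weight is centred midway between the jaws, knob top at (324,262) in the crop, and the match puts it at (0.4423, -0.2676). I'll descend and grip its knob.

>>> {"method": "step_arm", "body": {
  "deltas": [
    [[0,0,-0.03],0,0],
    [[0,0,-0.055],0,0],
    [[0,0,-0.07],0,0],
    [[0,0,-0.083],0,0],
    [[0,0,-0.083],0,0],
    [[0,0,-0.083],0,0],
    [[0,0,-0.083],0,-0.4],
    [[0,0,-0.083],0,-0.6],
    [[0,0,-0.083],0,-1],
    [[0,0,-0.083],0,-1],
    [[0,0,-0.083],0,-1],
    [[0,0,-0.083],0,-1]
  ]
}}

```text
time: 12.0
ee_pos: [0.443, -0.2679, 0.0382]
tool_rot: [[-0.0, 1.0, 0.001], [1.0, 0.0, -0.001], [-0.001, 0.001, -1.0]]
force: [-0.4, 1.0, 6.4]
finger_gap: 0.116
```

>>> {"method": "step_arm", "body": {
  "deltas": [
    [[0,0,0],0,-1],
    [[0,0,0],0,-1],
    [[0,0,0],0,-1]
  ]
}}

```text
time: 12.3
ee_pos: [0.4429, -0.2679, 0.0382]
tool_rot: [[-0.0, 1.0, 0.001], [1.0, 0.0, -0.001], [-0.001, 0.001, -1.0]]
force: [-0.7, -0.1, 5.6]
finger_gap: 0.121
```

Run:
```python
from h import *
c=snap("wrist","a2.png"); im=cv2.imread("pics/raw_a2.png")
x,y=w2pix(c,[.443,-.268,.025])[0].astype(int); print(x,y)
cv2.imwrite("pics/a2c.png",cv2.resize(im[max(y-70,0):y+50,x-80:x+80],None,fx=4,fy=4,interpolation=cv2.INTER_CUBIC))
```

```text
257 248
```

View pics/a2c.png

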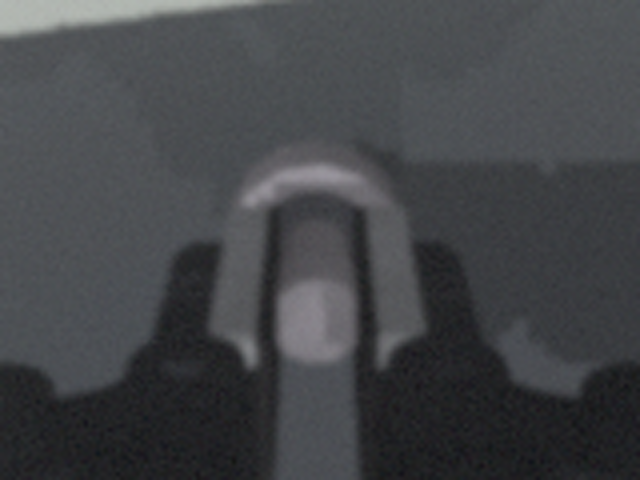

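The weight's knob is held squarely between the pads. I'll lift and carry it to the pan.

>>> {"method": "step_arm", "body": {
  "deltas": [
    [[0,0,0.01],0,-1],
    [[0,0,0.03],0,-1],
    [[0,0,0.06],0,-1],
    [[0,0.02,0.1],0,-1],
    [[0.01,0.05,0.14],0,-1],
    [[0.03,0.08,0.16],0,-1],
    [[0.05,0.11,0.163],0,-1],
    [[0.07,0.14,0.163],0,-1],
    [[0.09,0.17,0.163],0,-1],
    [[0.11,0.2,0.163],0,-1],
    [[0.13,0.23,0.163],0,-1],
    [[0.15,0.26,0.155],0,-1],
    [[0.165,0.28,0.14],0,-1],
    [[0.1705,0.297,0.12],0,-1],
    [[0.1705,0.297,0.1],0,-1],
    [[0.1705,0.297,0.1],0,-1],
    [[0.1705,0.297,0.1],0,-1],
    [[0.1705,0.297,0.1],0,-1]
  ]
}}

```text
time: 14.15
ee_pos: [0.6136, 0.029, 0.1386]
tool_rot: [[0.001, 1.0, 0.002], [1.0, -0.001, -0.0], [-0.0, 0.002, -1.0]]
force: [-0.1, -0.9, 0.5]
finger_gap: 0.113
```

Run:
```python
from h import *
c=snap("wrist","p1.png"); save(c,"p1"); im=cv2.imread("pics/raw_p1.png")
x,y=w2pix(c,[.613,.0295,.086])[0].astype(int); print(x,y,bot.read_state()["ee_pos"])
cv2.imwrite("pics/p1c.png",cv2.resize(im[max(y-90,0):y+90,x-130:x+130],None,fx=3,fy=3,interpolation=cv2.INTER_CUBIC))
```

```text
255 220 [0.61373734 0.02898659 0.13879398]
```

View pics/p1c.png

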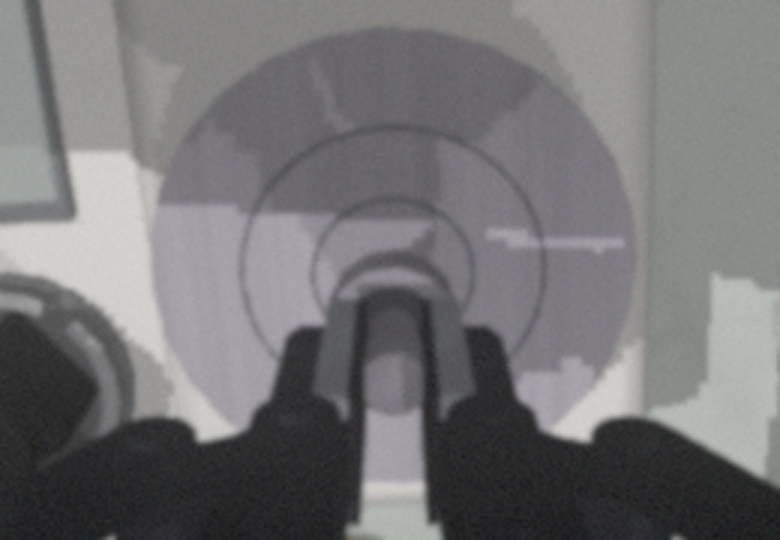

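The pan's rings centre at about (393,275) in the crop and the held weight is nearly over that point, within about 1.5 mm. I'll lower it slowly.

>>> {"method": "step_arm", "body": {
  "deltas": [
    [[0,-0.001,-0.006],0,-1],
    [[0,-0.001,-0.01],0,-1],
    [[0,-0.001,-0.012],0,-1],
    [[0,-0.001,-0.014],0,-1],
    [[0,-0.001,-0.0155],0,-1],
    [[0,-0.001,-0.0165],0,-1],
    [[0,-0.001,-0.0165],0,-1],
    [[0,-0.001,-0.0165],0,-1]
  ]
}}

```text
time: 15.0
ee_pos: [0.613, 0.0285, 0.1209]
tool_rot: [[-0.0, 1.0, -0.0], [1.0, 0.0, -0.0], [-0.0, -0.0, -1.0]]
force: [-0.5, -0.5, -0.4]
finger_gap: 0.119
```

>>> {"method": "step_arm", "body": {
  "deltas": [
    [[0,0,0],0,-0.7],
    [[0,0,0],0,-0.6],
    [[0,0,0],0,-0.5],
    [[0,0,0],0,-0.4],
    [[0,0,0],0,-0.3],
    [[0,0,0],0,-0.2],
    [[0,0,0.01],0,-0.2],
    [[0,0,0.03],0,-0.2],
    [[0,0,0.05],0,-0.2],
    [[0,0,0.05],0,-0.2],
    [[0,0,0.05],0,-0.2],
    [[0,0,0.05],0,-0.2]
  ]
}}

```text
time: 16.2
ee_pos: [0.6123, 0.0285, 0.1701]
tool_rot: [[0.0, 1.0, -0.001], [1.0, -0.0, 0.0], [0.0, -0.001, -1.0]]
force: [-0.2, 0.9, -0.4]
finger_gap: 0.403
```

Run:
```python
from h import *
c=snap("wrist","p2.png"); save(c,"p2"); im=cv2.imread("pics/raw_p2.png"); print(bot.read_state()["ee_pos"])
print(find(c,im,[.613,.0285,.1185],.0065))
x,y=w2pix(c,[.613,.0285,.1])[0].astype(int)
cv2.imwrite("pics/p2c.png",cv2.resize(im[max(y-70,0):y+70,x-100:x+100],None,fx=4,fy=4,interpolation=cv2.INTER_CUBIC))
# is the 500 still there? scene camera
s=snap("scene","s1.png"); i=cv2.imread("pics/raw_s1.png"); j=cv2.imread("pics/raw_scene0.png")
x,y=w2pix(s,[.552,-.2567,.03])[0].astype(int); print(x,y,np.abs(i[y-25:y+25,x-25:x+25].astype(int)-j[y-25:y+25,x-25:x+25]).mean())
```

```text
[0.61216492 0.02850947 0.16981374]
(array([257.9, 221.6]), (273, 230), 0.46, array([0.6232, 0.0224, 0.1185]))
354 227 1.3032
```

View pics/p2c.png

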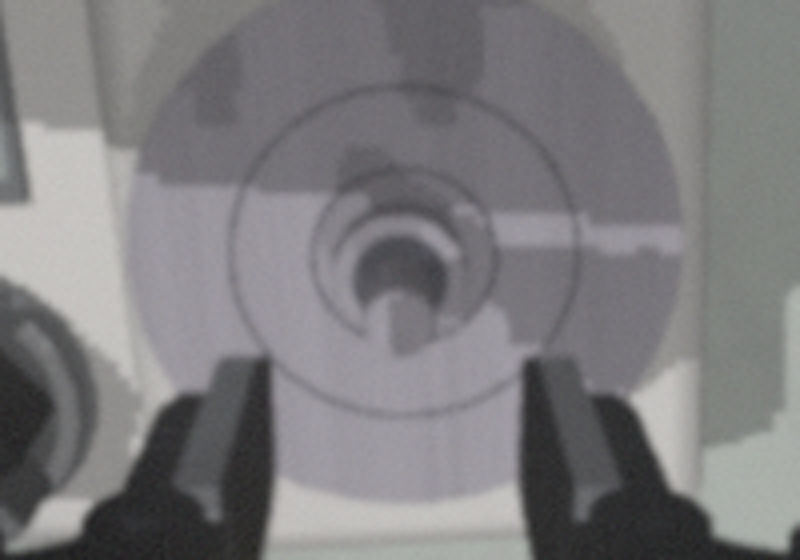

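The 50 g weight stands upright inside the pan's inner ring, its knob top at (402,322) in the crop. The scene-camera difference around the 500 g weight is small (1.3 grey levels), so it hasn't moved. I'll dwell, then regrip.

>>> {"method": "step_arm", "body": {
  "deltas": [
    [[0,0,0],0,-0.2],
    [[0,0,0],0,-0.2],
    [[0,0,0],0,-0.2],
    [[0,0,0],0,-0.2],
    [[0,0,0],0,-0.2],
    [[0,0,0],0,-0.2],
    [[0,0,0],0,-0.2],
    [[0,0,0],0,-0.2],
    [[0,0,0],0,-0.2],
    [[0,0,0],0,-0.2],
    [[0,0,0],0,-0.2],
    [[0,0,0],0,-0.2],
    [[0,0,0],0,-0.2],
    [[0,0,0],0,-0.2],
    [[0,0,0],0,-0.2]
  ]
}}

```text
time: 17.8
ee_pos: [0.613, 0.0285, 0.1708]
tool_rot: [[0.0, 1.0, 0.0], [1.0, -0.0, 0.0], [0.0, 0.0, -1.0]]
force: [-1.0, 1.0, -0.1]
finger_gap: 0.401
```

>>> {"method": "step_arm", "body": {
  "deltas": [
    [[0,0,-0.02],0,-0.2],
    [[0,0,-0.035],0,-0.2],
    [[0,0,-0.049],0,-0.2],
    [[0,0,-0.049],0,-0.2],
    [[0,0,-0.049],0,-0.4],
    [[0,0,-0.049],0,-0.5],
    [[0,0,-0.049],0,-0.6],
    [[0,0,-0.049],0,-0.7],
    [[0,0,-0.049],0,-1],
    [[0,0,-0.049],0,-1],
    [[0,0,-0.049],0,-1],
    [[0,0,-0.049],0,-1]
  ]
}}

```text
time: 19.0
ee_pos: [0.6133, 0.0285, 0.122]
tool_rot: [[0.0, 1.0, 0.001], [1.0, -0.0, -0.0], [-0.0, 0.001, -1.0]]
force: [0.4, -0.2, 0.5]
finger_gap: 0.112
```

>>> {"method": "step_arm", "body": {
  "deltas": [
    [[0,0,0.01],0,-1],
    [[0,0,0.03],0,-1],
    [[0,0,0.06],0,-1],
    [[-0.02,0.03,0.0785],0,-1],
    [[-0.04,0.06,0.0785],0,-1],
    [[-0.06,0.09,0.0785],0,-1],
    [[-0.08,0.12,0.0785],0,-1],
    [[-0.1,0.15,0.0785],0,-1],
    [[-0.12,0.18,0.0785],0,-1],
    [[-0.123,0.2015,0.0785],0,-1],
    [[-0.123,0.2015,0.0785],0,-1],
    [[-0.123,0.2015,0.0785],0,-1],
    [[-0.123,0.2015,0.0785],0,-1]
  ]
}}

```text
time: 20.3
ee_pos: [0.4903, 0.2292, 0.2005]
tool_rot: [[0.0, 1.0, 0.0], [1.0, -0.0, -0.001], [-0.001, 0.0, -1.0]]
force: [-0.2, 0.2, -0.6]
finger_gap: 0.115
```

Run:
```python
from h import *
c=snap("wrist","n1.png"); save(c,"n1"); im=cv2.imread("pics/raw_n1.png"); print(bot.read_state()["ee_pos"],bot.read_state()["finger_gap"])
q=w2pix(c,[[.38,.31,.018],[.61,.22,.018]]);print(q)
x0,y0=int(q[0][0])-8,max(int(q[0][1])-25,0); print(x0,y0)
cr=im[y0:y0+150,x0:x0+266]
cv2.imwrite("pics/n1c.png",cv2.resize(cr,None,fx=3,fy=3,interpolation=cv2.INTER_CUBIC))
```

```text
[0.49032696 0.22903125 0.20041414] 0.1126992693376248
[[151.213612   101.72858247]
 [362.2221727  184.92928179]]
143 76
```

View pics/n1c.png

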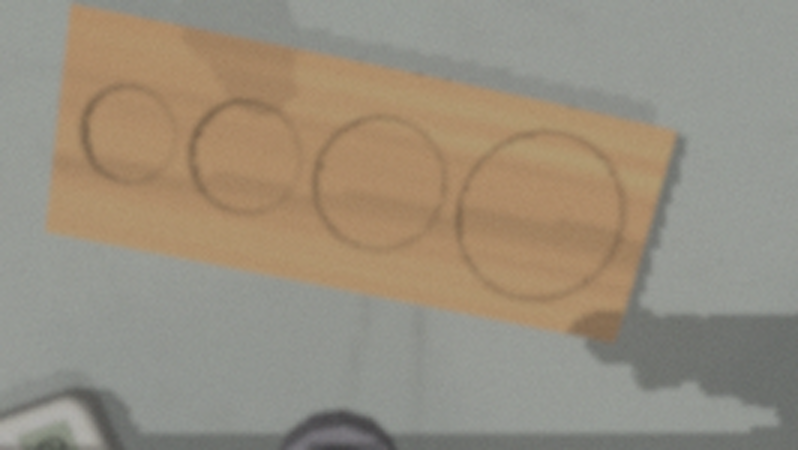

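The crop shows four empty nests at (129,134), (246,156), (379,182) and (542,215). The block corners are at (72,5), (679,131), (615,341) and (47,232).

Run:
```python
from h import *
c=load("n1"); t=lambda L:[((x+.5)/3-.5+143,(y+.5)/3-.5+76) for x,y in L]
N=pix2w(c,t([(129,134),(246,156),(379,182),(542,215)]),.018);print(N.round(4))
C=pix2w(c,t([(72,5),(679,131),(615,341),(47,232)]),.018);print(C.round(4),C.mean(0).round(4))
print([np.linalg.norm(C[i]-C[(i+1)%4]).round(4) for i in range(4)])
m=C.mean(0); d=(C[1]+C[2]-C[0]-C[3]);d/=np.linalg.norm(d);n=np.array([-d[1],d[0],0])
print(np.degrees(np.arctan2(d[1],d[0])),[( (p-m)@d*1e3,(p-m)@n*1e3) for p in N])
```

```text
[[0.4153 0.2906 0.018 ]
 [0.4565 0.2828 0.018 ]
 [0.5037 0.2737 0.018 ]
 [0.5628 0.2621 0.018 ]]
[[0.3982 0.3339 0.018 ]
 [0.61   0.2922 0.018 ]
 [0.5938 0.2148 0.018 ]
 [0.3828 0.256  0.018 ]] [0.4962 0.2742 0.018 ]
[np.float64(0.2159), np.float64(0.0791), np.float64(0.2149), np.float64(0.0794)]
-11.092796648600839 [(np.float64(-82.57255313955753), np.float64(0.48721999384209486)), (np.float64(-40.640160075664625), np.float64(0.736369893013602)), (np.float64(7.4537448432287405), np.float64(0.8673093430957365)), (np.float64(67.7021284394077), np.float64(0.9066746372039264))]
```

>>> {"method": "step_arm", "body": {
  "deltas": [
    [[-0.03,0.02,-0.01],0,-1],
    [[-0.06,0.05,-0.04],0,-1],
    [[-0.0747,0.0602,-0.08],0,-1],
    [[-0.0747,0.0602,-0.11],0,-1],
    [[-0.0747,0.0602,-0.13],0,-1],
    [[-0.0747,0.0602,-0.138],0,-1],
    [[-0.0747,0.0602,-0.142],0,-1],
    [[-0.0747,0.0602,-0.145],0,-1],
    [[-0.0747,0.0602,-0.147],0,-1],
    [[-0.0747,0.0602,-0.147],0,-1],
    [[-0.0747,0.0602,-0.147],0,-1]
  ]
}}

```text
time: 21.45
ee_pos: [0.4158, 0.2903, 0.054]
tool_rot: [[0.0, 1.0, 0.001], [1.0, -0.0, 0.001], [0.001, 0.001, -1.0]]
force: [-0.2, 0.2, -0.5]
finger_gap: 0.115
```

>>> {"method": "step_arm", "body": {
  "deltas": [
    [[0,0,-0.0005],0,-1],
    [[0,0,-0.001],0,-1],
    [[0,0,-0.001],0,-1]
  ]
}}

```text
time: 21.75
ee_pos: [0.4156, 0.2904, 0.0528]
tool_rot: [[-0.0, 1.0, 0.001], [1.0, 0.0, 0.0], [0.0, 0.001, -1.0]]
force: [-0.6, -0.0, 3.3]
finger_gap: 0.112
```

>>> {"method": "step_arm", "body": {
  "deltas": [
    [[0,0,0],0,-0.7],
    [[0,0,0],0,-0.6],
    [[0,0,0],0,-0.5],
    [[0,0,0],0,-0.4],
    [[0,0,0],0,-0.3],
    [[0,0,0],0,-0.2],
    [[0,0,0.01],0,-0.2],
    [[0,0,0.03],0,-0.2],
    [[0,0,0.06],0,-0.2],
    [[0,-0.01,0.09],0,-0.2],
    [[0,-0.03,0.11],0,-0.2],
    [[0,-0.03,0.11],0,-0.2],
    [[0,-0.03,0.11],0,-0.2],
    [[0,-0.03,0.11],0,-0.2]
  ]
}}

```text
time: 23.15
ee_pos: [0.4148, 0.2603, 0.1618]
tool_rot: [[0.0, 1.0, -0.001], [1.0, -0.0, -0.0], [-0.0, -0.001, -1.0]]
force: [-0.0, -0.0, -0.4]
finger_gap: 0.401
```

Run:
```python
from h import *
c=snap("wrist","n2.png"); save(c,"n2"); im=cv2.imread("pics/raw_n2.png"); print(bot.read_state()["ee_pos"])
P=[.4154,.2904]
b,g,r=[im[:,:,k].astype(int) for k in range(3)]
x,y=w2pix(c,[P+[.03]])[0].astype(int); 
m=((r-b)<22).astype(np.uint8); m=cv2.morphologyEx(m,cv2.MORPH_OPEN,np.ones((3,3)))
n,l,s,ce=cv2.connectedComponentsWithStats(m); k=l[y,x]; print("blob",s[k],ce[k],x,y)
for dx,dy in((0,0),(3,0),(-3,0),(0,3),(0,-3)):
    pass
print("pred body top ring z.026, knob top z.048, r px:",w2pix(c,[P+[.026],P+[.048],[P[0]+.013,P[1],.026],[P[0]+.0065,P[1],.048]]).round(1).tolist())
for v in range(y-22,y+30,4): print(v,"".join("#" if q else "." for q in m[v,x-35:x+36]))
print(find(c,im,P+[.048],.0065))
```

```text
[0.41470736 0.26029682 0.16147978]
blob [243 143  27  27 576] [256.29166667 156.25      ] 257 157
pred body top ring z.026, knob top z.048, r px: [[257.3, 156.6], [257.4, 160.8], [271.4, 156.7], [265.1, 160.8]]
135 ###########............................................................
139 ##########.............................................................
143 ##########......................######.................................
147 #########................####################..........................
151 ########...............########################........................
155 #######..............###########################.......................
159 #######...............##########################.......................
163 ######.................########################........................
167 #####......................#################...........................
171 #####..................................................................
175 ####...................................................................
179 ###....................................................................
183 ###....................................................................
(array([257.4, 160.8]), (256, 162), 0.61, array([0.4142, 0.2893, 0.048 ]))
```

The steel silhouette spans x 243-270 and y 143-170. The prediction for the 50 g weight standing centred in its nest is 243-271 with its top at 143, so it is in and upright within about 1 mm. Next is the 500 g weight.

>>> {"method": "step_arm", "body": {
  "deltas": [
    [[0.02,-0.04,0.03],0,0.3],
    [[0.04,-0.08,0.05],0,0.3],
    [[0.05,-0.125,0.05],0,0.3],
    [[0.06,-0.17,0.05],0,0.3],
    [[0.07,-0.21,0.05],0,0.3],
    [[0.08,-0.25,0.05],0,0.3],
    [[0.09,-0.29,0.05],0,0.3],
    [[0.1,-0.33,0.05],0,0.3],
    [[0.11,-0.37,0.05],0,0.3],
    [[0.12,-0.41,0.04],0,0.3],
    [[0.13,-0.45,0.02],0,0.3],
    [[0.1366,-0.49,0],0,0.3],
    [[0.1366,-0.5102,-0.002],0,0.3],
    [[0.1366,-0.5102,-0.002],0,0.3],
    [[0.1366,-0.5102,-0.002],0,0.3],
    [[0.1366,-0.5102,-0.002],0,0.3]
  ]
}}

```text
time: 24.8
ee_pos: [0.5519, -0.2485, 0.1606]
tool_rot: [[-0.001, 1.0, -0.0], [1.0, 0.001, 0.001], [0.001, -0.0, -1.0]]
force: [0.1, 0.7, 0.1]
finger_gap: 0.648
```

Run:
```python
from h import *
c=snap("wrist","c1.png"); save(c,"c1"); im=cv2.imread("pics/raw_c1.png"); print(bot.read_state()["ee_pos"])
P=[.5519,-.2567]
print(find(c,im,P+[.049],.013)); g=cv2.cvtColor(im,cv2.COLOR_BGR2GRAY)
x,y=w2pix(c,[P+[.026]])[0].astype(int); print(x,y,w2pix(c,[[P[0]+.027,P[1],.026]]))
for v in range(y-36,y+40,4): print(v,"".join("%d"%(q//26) for q in g[v,x-45:x+46]))
```

```text
[ 0.55195854 -0.24842277  0.16086963]
(array([256.6, 204.5]), (257, 208), 0.84, array([ 0.5523, -0.26  ,  0.049 ]))
256 196 [[284.70228759 196.83740768]]
160 3333333333333333323332232222222222222222222222222222222222223333333333333332333456666666666
164 3322222333232323332322222222222222222222222222222222222222222223333333333333333456666666666
168 3222233232333232233222222222222222222332333333323323222222222222222233333333333456666666666
172 3223333222332232222222222222223333333444444445555444443333332222222222222222333456666666666
176 2322323222332222222222222233344455554444433333333344445555555433322222222222222345566666666
180 3322322222222322222222233445554443322222222222223222323333334455554332222222222234445566666
184 2233232222222223322223455554332222222222222222223222233333333333445554322222222223445556666
188 3222222323332322222345554333322222222222222222222222222222222222233455543222222223444455566
192 3222222222222222233455543333322222222333333333333333222222222222222234454322222223444444556
196 222222222222223332345543333333323233445555555555555555443322222222222334443222
[... 177 characters left out ...]
2222223443322222222345556666
208 2222222222222222222334554433233344555555555555555555555555543222222344432222222223345666666
212 2222222222222222222223345554333333455555555555555555555555433223345554322222222233345566666
216 2222222222222222222222233344555433333445555555555555554433334455543322222333333333334566666
220 2222222222222232222222222223233444555544444444444444445555554433333223323323333333333456666
224 2222222222222222222322222232222223333333333444443333333333323333222232233333233333333456666
228 2222223222222222222222222222223222233333223322322232322322222233333333333333333333333456666
232 2222222222222222222322223222223233222233222233222223332333322333233323333333333333333456666
```

The 500 g weight hasn't moved: its ring spans 229-284 by 171-224, so its centre is about (0.552, -0.2575). I'll descend and grip it.

>>> {"method": "step_arm", "body": {
  "deltas": [
    [[0,-0.004,-0.03],0,0.3],
    [[0,-0.0075,-0.06],0,0.2],
    [[0,-0.0075,-0.085],0,0.2],
    [[0,-0.0075,-0.1],0,0.2],
    [[0,-0.0075,-0.11],0,0.2],
    [[0,-0.0075,-0.11],0,0.2],
    [[0,-0.0075,-0.11],0,0],
    [[0,-0.0075,-0.11],0,-0.2],
    [[0,-0.0075,-0.11],0,-0.4],
    [[0,-0.0075,-0.11],0,-1],
    [[0,-0.0075,-0.11],0,-1],
    [[0,-0.0075,-0.11],0,-1],
    [[0,-0.0075,-0.11],0,-1]
  ]
}}

```text
time: 26.15
ee_pos: [0.5529, -0.2578, 0.0519]
tool_rot: [[0.0, 1.0, 0.003], [1.0, -0.0, -0.001], [-0.001, 0.003, -1.0]]
force: [0.3, 1.0, 6.2]
finger_gap: 0.278
```

>>> {"method": "step_arm", "body": {
  "deltas": [
    [[0,0,0.01],0,-1],
    [[0,0,0.03],0,-1],
    [[0,0.01,0.05],0,-1],
    [[0,0.02,0.08],0,-1],
    [[0,0.03,0.11],0,-1],
    [[0,0.03,0.14],0,-1],
    [[0,0.03,0.14],0,-1],
    [[0,0.03,0.14],0,-1]
  ]
}}

```text
time: 26.95
ee_pos: [0.5515, -0.2275, 0.1902]
tool_rot: [[0.0, 1.0, 0.0], [1.0, -0.0, -0.0], [-0.0, 0.0, -1.0]]
force: [-0.3, -0.4, -5.4]
finger_gap: 0.276
```

Run:
```python
from h import *
c=snap("wrist","c2.png"); im=cv2.imread("pics/raw_c2.png"); s=bot.read_state();print(s["ee_pos"],s["finger_gap"],s["force"])
g=cv2.cvtColor(im,cv2.COLOR_BGR2GRAY)
p=s["ee_pos"]; x,y=w2pix(c,[[p[0],p[1],p[2]-.02]])[0].astype(int); print(x,y)
for v in range(y-50,y+24,4): print(v,"".join("%d"%(q//26) for q in g[v,x-50:x+51]))
```

```text
[ 0.55061631 -0.22716515  0.18882988] 0.2761214015389659 [-1.00468121  0.53093306 -4.76462729]
255 241
191 22222223222222222222222222333333333333333333323232323233222222222232222322233333333456666666666666666
195 23222222222223222222223333333333333333333333333333333333333332322223223322222223233456666666666666666
199 22222222222222222233333333333333344455555555555445545444444544444444443333222222223345666666666666666
203 23222222222222223333333344455554444444444333333333332333333334444444445544443333222334566666666666666
207 22222222222222333334444455554443332222222222222222222222222222222222233344444444443332344566666666666
211 22222222222233344444444443322222222222222222222222222222222222222222222222233444444444333455666666666
215 22222222223344444444433222222222222222222222222222222222222222222222222222222223334444444344556666666
219 22222222234444444432222222222222222222222222222222222222222222222222222222222222223344445554455666666
223 22222223344444433222222222222222222222222222222222222222222222222222222222222222222222344454445566666
227 222223344444443322222222222222221222221
[... 316 characters left out ...]
3344444445555555544444444333322222221111222332223222222222345566
243 22211111111112222332222211111122223333444444444444444444444555444433322221111122323323332211111111224
247 21111111111122222222222111112233333444444344444444444444444444444433333322111112233233222222111111112
251 11111111111222232222221111112333334334344444444444444444444444444433333333211111222323323222211111211
255 11111110122222222222221111123333344344344443444444444444444444444554333333211111122233222222221111111
259 11111111222222222222211111123333433434444444444344444444444444445554433333211111122222332232222111111
263 11111111111122333332211111122333333344444344444344444444444444445555433333211111122333333222111111111
```

>>> {"method": "step_arm", "body": {
  "deltas": [
    [[0.01,0.04,0],0,-1],
    [[0.02,0.075,0],0,-1],
    [[0.03,0.11,0],0,-1],
    [[0.04,0.145,0],0,-1],
    [[0.05,0.18,0],0,-1],
    [[0.06,0.215,0],0,-1],
    [[0.0616,0.24,0],0,-1],
    [[0.0616,0.256,-0.01],0,-1],
    [[0.0616,0.256,-0.03],0,-1],
    [[0.0616,0.256,-0.04],0,-1],
    [[0.0616,0.256,-0.045],0,-1],
    [[0.0616,0.256,-0.045],0,-1],
    [[0.0616,0.256,-0.045],0,-1]
  ]
}}

```text
time: 28.3
ee_pos: [0.6137, 0.0277, 0.1453]
tool_rot: [[0.001, 1.0, 0.0], [1.0, -0.001, -0.0], [-0.0, 0.0, -1.0]]
force: [-0.2, 0.9, -5.4]
finger_gap: 0.273
```

>>> {"method": "step_arm", "body": {
  "deltas": [
    [[0,0,-0.002],0,-1],
    [[0,0,-0.004],0,-1],
    [[0,0,-0.006],0,-1],
    [[0,0,-0.008],0,-1],
    [[0,0,-0.01],0,-1],
    [[0,0,-0.012],0,-1],
    [[0,0,-0.012],0,-1],
    [[0,0,-0.012],0,-1]
  ]
}}

```text
time: 29.1
ee_pos: [0.6135, 0.0285, 0.1334]
tool_rot: [[-0.0, 1.0, -0.0], [1.0, 0.0, 0.0], [0.0, -0.0, -1.0]]
force: [-0.1, 0.7, -3.1]
finger_gap: 0.273
```

>>> {"method": "step_arm", "body": {
  "deltas": [
    [[0,0,-0.001],0,-1],
    [[0,0,-0.002],0,-1],
    [[0,0,-0.003],0,-1],
    [[0,0,-0.004],0,-1],
    [[0,0,-0.005],0,-1],
    [[0,0,-0.006],0,-1],
    [[0,0,-0.006],0,-1],
    [[0,0,-0.006],0,-1]
  ]
}}

```text
time: 29.9
ee_pos: [0.6136, 0.0285, 0.1274]
tool_rot: [[-0.0, 1.0, 0.0], [1.0, 0.0, 0.0], [0.0, 0.0, -1.0]]
force: [-1.2, -0.4, -0.4]
finger_gap: 0.276
```

>>> {"method": "step_arm", "body": {
  "deltas": [
    [[0,0,0],0,-0.4],
    [[0,0,0],0,-0.35],
    [[0,0,0],0,-0.3],
    [[0,0,0],0,-0.2],
    [[0,0,0],0,-0.1],
    [[0,0,0],0,0.0],
    [[0,0,0],0,0.2],
    [[0,0,0.01],0,0.2],
    [[0,0,0.02],0,0.2],
    [[0,0,0.035],0,0.2],
    [[0,0,0.05],0,0.2],
    [[0,0,0.05],0,0.2],
    [[0,0,0.05],0,0.2]
  ]
}}

```text
time: 31.2
ee_pos: [0.6139, 0.0285, 0.1782]
tool_rot: [[-0.0, 1.0, 0.002], [1.0, 0.0, -0.0], [-0.0, 0.002, -1.0]]
force: [-0.6, -0.3, -0.0]
finger_gap: 0.603
```

Run:
```python
from h import *
c=snap("wrist","p3.png"); save(c,"p3"); im=cv2.imread("pics/raw_p3.png"); s=bot.read_state();print(s["ee_pos"],s["force"])
g=cv2.cvtColor(im,cv2.COLOR_BGR2GRAY)
P=[.6135,.0285]; print(w2pix(c,[P+[.1234],P+[.1004],[P[0]+.013,P[1],.1234],[P[0]+.027,P[1],.1004],P+[.076],[P[0]+.034,P[1],.076]]).round(1).tolist())
x,y=w2pix(c,[P+[.11]])[0].astype(int); print(x,y)
for v in range(y-60,y+50,4): print(v,"".join("%d"%(q//20) for q in g[v,x-60:x+61]))
```

```text
[0.61333236 0.02848819 0.17740294] [0.21521961 0.61058395 0.07840559]
[[255.9, 219.8], [255.9, 208.4], [275.1, 219.8], [291.5, 208.4], [255.8, 198.7], [296.3, 198.7]]
255 212
152 7766666666665555555555555555555555555555555555555555555555555555555555555544545555555555555555555555555555555667777777777
156 6666666665555555555555555555555555555555555544445444444444444455555555555555555555555555555555555555555555555555566777777
160 6666665555555555555555555555555555555454444444444444444444444444444444444444555555555555555555555555555555555555555676777
164 6665555555555555555555555555555555454444444444444444444444444444444444444444444444455555555555555555555555555555555556677
168 6555555555555555555555555555555444444444444444444444444444444444444444444444444455555444455555555555555555555555555555566
172 5555555555555555555555555554444444454454444444434333333333333333333333334444444445545555555455555555555555555555555555555
176 5555555555555555555555554444444544455444333333344445544555555555555444444443333444444455555555445555555555555555555555555
180 666666665555555555555554444445445444333
[... 1902 characters left out ...]
7777777777777777777777777777777777777777777777777777788986322222233444
244 4443322222222478999998877777777777777777777777777777777777777777777777777777777777777777777777777788999999986322222222334
248 4332222222222468999999999988887777777777777777777777777777777777777777777777777777777778777888999999999999975322222222223
252 3222222222222357999999999999999999988888777777777777777777777777777777777777777778888899999999999999999999874222222222222
256 2222222222222357999999999999999999999999999999999988888888888888888888889999999999999999999999999999999999863222222222222
260 2222222222222247999999999999999999999999999999999999999999999999999999999999999999999999999999999999999999863222222222222
```

The 500 g weight stands centred on the pan: its knob-top disc is at about (255,220), against a predicted (256,220) for the sunk pan. I'll dwell, then regrip.

>>> {"method": "step_arm", "body": {
  "deltas": [
    [[0,0,0],0,0.2],
    [[0,0,0],0,0.2],
    [[0,0,0],0,0.2],
    [[0,0,0],0,0.2],
    [[0,0,0],0,0.2],
    [[0,0,0],0,0.2],
    [[0,0,0],0,0.2],
    [[0,0,0],0,0.2],
    [[0,0,0],0,0.2],
    [[0,0,0],0,0.2],
    [[0,0,0],0,0.2],
    [[0,0,0],0,0.2],
    [[0,0,0],0,0.2],
    [[0,0,0],0,0.2],
    [[0,0,0],0,0.2],
    [[0,0,0],0,0.2],
    [[0,0,0],0,0.2],
    [[0,0,0],0,0.2]
  ]
}}

```text
time: 33.05
ee_pos: [0.6135, 0.0285, 0.1773]
tool_rot: [[-0.0, 1.0, 0.0], [1.0, 0.0, -0.0], [-0.0, 0.0, -1.0]]
force: [-0.1, -0.5, 0.2]
finger_gap: 0.601
```

>>> {"method": "step_arm", "body": {
  "deltas": [
    [[0,0,-0.02],0,0.2],
    [[0,0,-0.035],0,0.2],
    [[0,0,-0.045],0,0.2],
    [[0,0,-0.049],0,0.2],
    [[0,0,-0.049],0,0.1],
    [[0,0,-0.049],0,-0.1],
    [[0,0,-0.049],0,-0.2],
    [[0,0,-0.049],0,-0.3],
    [[0,0,-0.049],0,-0.4],
    [[0,0,-0.049],0,-1],
    [[0,0,-0.049],0,-1],
    [[0,0,-0.049],0,-1]
  ]
}}

```text
time: 34.25
ee_pos: [0.6135, 0.0285, 0.1284]
tool_rot: [[0.0, 1.0, 0.0], [1.0, -0.0, 0.0], [0.0, 0.0, -1.0]]
force: [0.2, 0.2, 1.0]
finger_gap: 0.274
```

>>> {"method": "step_arm", "body": {
  "deltas": [
    [[0,0,0.004],0,-1],
    [[0,0,0.01],0,-1],
    [[0,0,0.025],0,-1],
    [[0,0,0.05],0,-1],
    [[-0.01,0.03,0.06],0,-1],
    [[-0.015,0.065,0.06],0,-1],
    [[-0.02,0.1,0.06],0,-1],
    [[-0.03,0.135,0.06],0,-1],
    [[-0.04,0.17,0.06],0,-1],
    [[-0.0507,0.205,0.05],0,-1],
    [[-0.0507,0.225,0.03],0,-1],
    [[-0.0507,0.2331,0],0,-1],
    [[-0.0507,0.2331,-0.02],0,-1],
    [[-0.0507,0.2331,-0.035],0,-1],
    [[-0.0507,0.2331,-0.045],0,-1],
    [[-0.0507,0.2331,-0.052],0,-1],
    [[-0.0507,0.2331,-0.052],0,-1],
    [[-0.0507,0.2331,-0.052],0,-1]
  ]
}}

```text
time: 36.05
ee_pos: [0.5633, 0.2616, 0.0768]
tool_rot: [[0.0, 1.0, 0.001], [1.0, -0.0, 0.0], [0.0, 0.001, -1.0]]
force: [0.9, -0.0, -5.1]
finger_gap: 0.271
```

>>> {"method": "step_arm", "body": {
  "deltas": [
    [[-0.0004,0,-0.002],0,-1],
    [[-0.0004,0,-0.004],0,-1],
    [[-0.0004,0,-0.006],0,-1],
    [[-0.0004,0,-0.0075],0,-1],
    [[-0.0004,0,-0.0075],0,-1],
    [[-0.0004,0,-0.0075],0,-1]
  ]
}}

```text
time: 36.65
ee_pos: [0.5624, 0.2616, 0.0688]
tool_rot: [[-0.0, 1.0, -0.0], [1.0, 0.0, -0.0], [-0.0, -0.0, -1.0]]
force: [-0.0, 0.1, -4.2]
finger_gap: 0.271
```

>>> {"method": "step_arm", "body": {
  "deltas": [
    [[0,0,-0.0007],0,-1],
    [[0,0,-0.0014],0,-1],
    [[0,0,-0.0014],0,-1],
    [[0,0,-0.0014],0,-1]
  ]
}}

```text
time: 37.05
ee_pos: [0.5625, 0.2617, 0.0681]
tool_rot: [[-0.0, 1.0, 0.001], [1.0, 0.0, 0.0], [0.0, 0.001, -1.0]]
force: [-2.4, -0.9, 3.2]
finger_gap: 0.27
```

>>> {"method": "step_arm", "body": {
  "deltas": [
    [[0,0,0.0005],0,-0.4],
    [[0,0,0.0005],0,-0.35],
    [[0,0,0.0005],0,-0.3],
    [[0,0,0.0005],0,-0.2],
    [[0,0,0.0005],0,-0.1],
    [[0,0,0.0005],0,0.0],
    [[0,0,0.0005],0,0.2],
    [[0,0,0.01],0,0.2],
    [[0,0,0.03],0,0.2],
    [[0,0,0.06],0,0.2],
    [[-0.02,-0.01,0.1],0,0.2],
    [[-0.05,-0.03,0.13],0,0.2],
    [[-0.07,-0.04,0.13],0,0.2],
    [[-0.07,-0.04,0.13],0,0.2],
    [[-0.07,-0.04,0.13],0,0.2],
    [[-0.07,-0.04,0.13],0,0.2]
  ]
}}

```text
time: 38.65
ee_pos: [0.4934, 0.222, 0.1975]
tool_rot: [[-0.0, 1.0, 0.001], [1.0, 0.0, 0.0], [0.0, 0.001, -1.0]]
force: [0.2, 0.3, -0.1]
finger_gap: 0.598
```

Run:
```python
from h import *
c=snap("wrist","n3.png"); save(c,"n3"); im=cv2.imread("pics/raw_n3.png"); s=bot.read_state();print(s["ee_pos"])
b,g,r=[im[:,:,k].astype(int) for k in range(3)]
m=((r-b)<22).astype(np.uint8); m=cv2.morphologyEx(m,cv2.MORPH_OPEN,np.ones((3,3)))
n,l,st,ce=cv2.connectedComponentsWithStats(m)
for P,z,h,R,rk in(([.4153,.2904],.015,.033,.013,.0065),([.5628,.2616],.015,.047,.027,.013)):
    zb=z+(.011 if R<.02 else .024)
    t=np.linspace(0,2*np.pi,60); ring=w2pix(c,[[P[0]+R*np.cos(a),P[1]+R*np.sin(a),zb] for a in t]); top=w2pix(c,[[P[0]+rk*np.cos(a),P[1]+rk*np.sin(a),z+h] for a in t])
    x,y=w2pix(c,[P+[zb]])[0].astype(int); k=l[y,x]; print("blob",st[k],"pred ring",ring.min(0).round(1),ring.max(0).round(1),"top",top.min(0).round(1),top.max(0).round(1))
    for v in range(y-36 if R>.02 else y-18,y+40 if R>.02 else y+20,4): print(v,x-40,"".join("%d"%(q//20) for q in g[v,x-40:x+41]))
```

```text
[0.49338364 0.22202136 0.19708628]
blob [167 102  26  25 519] pred ring [166.8 100.6] [192.2 126.9] top [166.6 107. ] [180.3 121.2]
95 139 777777777777777777777766666666666666666666666666666666666666666677777776777777777
99 139 777777777777777777777676766666665555555556666666666666666666666666766777777777777
103 139 777777777777777777776666666665555566665566655555555566666666666666666666665555556
107 139 777777777777777777777666766555556554433333445566654445555666666676666555666666667
111 139 777777777777777777777777665556666666665433333333454434455555556665556666666666666
115 139 777777777777777777777777766566666666666653333333344443445545555444555666666666666
119 139 777777777777777777776777776655666666665433333333444434455555555445555566677676666
123 139 777777777777777776666666666665555666555545555666544455555555565555566677776776677
127 139 777777777777777777666666666666666555555566555555555556666677666655566666666666666
131 139 777777777777777777777777777777766666666666666666666666666666666665556666666666666
blob [ 296  117   55   53 2313] pred ring [299. 116.] [352.8 170.4] to
[... 1039 characters left out ...]
5545666543333333333344566666666666666666666666543344444444455555666777
155 285 676666666666655566654433333333333445666666666666666666654334454445455555567777777
159 285 777777777766666666666554433333333333344555666666655444344566555555666555566777777
163 285 777777777777776666666666655443333333333333333333444555665555556667666556677777777
167 285 777777777777777777766666656666666555555555555666666556666666666666665566777777777
171 285 777777777777777777777777777776666666666666676777777777777777777766656677777777777
175 285 777777777777777777777777777777777777777777777777777777776777777666556777777777777
179 285 777777777777777777777777777777777777777777777777777777777777776665667777777777777
```

>>> {"method": "step_arm", "body": {
  "deltas": [
    [[0,0,-0.02],0,0.2],
    [[0,0,-0.04],0,0.2],
    [[0,0,-0.04],0,0.2],
    [[0,0,-0.04],0,0.2]
  ]
}}

```text
time: 39.1
ee_pos: [0.4927, 0.2218, 0.1567]
tool_rot: [[-0.0, 1.0, -0.002], [1.0, 0.0, -0.001], [-0.001, -0.002, -1.0]]
force: [0.4, 0.6, -0.0]
finger_gap: 0.598
```

Run:
```python
from h import *
save(snap("wrist","t1.png"),"t1")
```

>>> {"method": "step_arm", "body": {
  "deltas": [
    [[0.035,0,0],0,0.2],
    [[0.07,0,0],0,0.2],
    [[0.105,0,0],0,0.2],
    [[0.14,0,0],0,0.2],
    [[0.14,0,0],0,0.2],
    [[0.14,0,0],0,0.2],
    [[0.14,0,0],0,0.2]
  ]
}}

```text
time: 39.85
ee_pos: [0.6315, 0.2216, 0.1577]
tool_rot: [[-0.0, 1.0, -0.001], [1.0, 0.0, -0.0], [-0.0, -0.001, -1.0]]
force: [-1.0, 0.3, 0.9]
finger_gap: 0.596
```

Run:
```python
from h import *
save(snap("wrist","t2.png"),"t2")
o=[]
for n in("t1","t2"):
    c=load(n); im=cv2.imread(f"pics/raw_{n}.png"); g=cv2.cvtColor(im,cv2.COLOR_BGR2GRAY)
    x,y=w2pix(c,[.5615,.2616,.04])[0].astype(int); x0,y0=x-60,max(y-60,0); p=cv2.resize(g[y0:y+60,x0:x+60],None,fx=3,fy=3,interpolation=cv2.INTER_CUBIC)
    px=lambda a,z:w2pix(c,[[.5615+a,.2616,z]])[0]
    print(n,"pred ring",px(0,.039).round(1),"r",abs(px(.027,.039)-px(0,.039))[0].round(1),"top",px(0,.062).round(1),"r",abs(px(.013,.062)-px(0,.062))[0].round(1))
    for rr in(abs(px(.027,.039)-px(0,.039))[0],abs(px(.013,.062)-px(0,.062))[0]):
        h=cv2.HoughCircles(cv2.GaussianBlur(p,(7,7),0),cv2.HOUGH_GRADIENT,1,60,param1=80,param2=15,minRadius=int(rr*3*.88),maxRadius=int(rr*3*1.1))
        if h is not None: print([( round((q[0]+.5)/3-.5+x0,1),round((q[1]+.5)/3-.5+y0,1),round(q[2]/3,1)) for q in h[0][:3]])
    o.append(cv2.resize(p,(390,390)))
cv2.imwrite("pics/tt.png",np.hstack(o))
```

```text
t1 pred ring [337.1 149. ] r 31.0 top [345.2 153. ] r 16.4
[(np.float64(339.2), np.float64(150.2), np.float32(28.0))]
[(np.float64(346.5), np.float64(151.8), np.float32(14.4))]
t2 pred ring [175.4 148.5] r 31.2 top [167.3 152.3] r 16.4
[(np.float64(177.5), np.float64(146.5), np.float32(28.5))]
[(np.float64(167.2), np.float64(154.2), np.float32(16.6))]
```

The numeric ring disparity matches the nest-floor height. I'll confirm the seating with my last picture, both views side by side.

View pics/tt.png

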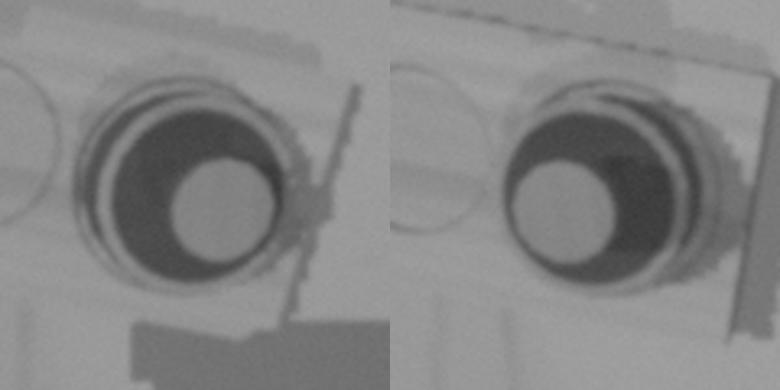

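In both views the 500 g weight sits inside its nest's rim. Triangulating the knob-top disc at (223,210) and (563,210) gives a height within 1 mm of seated. Now I'll return to the knob with the jaws at the released angle.

>>> {"method": "step_arm", "body": {
  "deltas": [
    [[0,-0.02,0.02],0.1,0.4],
    [[-0.01,-0.05,0.04],0.25,0.6],
    [[-0.03,-0.08,0.04],0.4,1],
    [[-0.05,-0.11,0.04],0.55,1],
    [[-0.07,-0.14,0.04],0.7,1],
    [[-0.09,-0.17,0.04],0.85,1],
    [[-0.11,-0.2,0.04],1.0,1],
    [[-0.12,-0.22,0.04],1.15,1],
    [[-0.1279,-0.2416,0.03],1.3,1],
    [[-0.1279,-0.2416,0.02],1.45,1],
    [[-0.1279,-0.2416,0.01],1.6,1],
    [[-0.1279,-0.2416,0],1.75,1],
    [[-0.1279,-0.2416,0],1.9,1],
    [[-0.1279,-0.2416,-0.01],2.05,1],
    [[-0.1279,-0.2416,-0.02],2.2,1],
    [[-0.1279,-0.2416,-0.03],2.327,1],
    [[-0.1279,-0.2416,-0.03],2.327,1],
    [[-0.1279,-0.2416,-0.03],2.327,1]
  ]
}}

```text
time: 41.7
ee_pos: [0.5038, -0.0197, 0.1278]
tool_rot: [[-0.729, -0.684, -0.0], [-0.684, 0.729, 0.0], [0.0, 0.0, -1.0]]
force: [-0.2, -0.3, -0.4]
finger_gap: 1.0
```

>>> {"method": "step_arm", "body": {
  "deltas": [
    [[0,0,-0.01],0,1],
    [[0,0,-0.02],0,1],
    [[0,0,-0.03],0,1],
    [[0,0,-0.04],0,1],
    [[0,0,-0.0441],0,1],
    [[0,0,-0.0441],0,1],
    [[0,0,-0.0441],0,1]
  ]
}}

```text
time: 42.4
ee_pos: [0.5046, -0.0201, 0.0831]
tool_rot: [[-0.728, -0.686, -0.0], [-0.686, 0.728, 0.0], [0.0, 0.0, -1.0]]
force: [-0.6, 0.2, -0.4]
finger_gap: 1.003
```

Run:
```python
from h import *
snap("wrist","g3.png"); a=cv2.imread("pics/raw_g2.png").astype(np.float32);b=cv2.imread("pics/raw_g3.png").astype(np.float32)
s=bot.read_state();print(s["ee_pos"],s["tool_rot"][:,1])
A,B=[cv2.cvtColor(i,cv2.COLOR_BGR2GRAY)[170:300,185:330] for i in(a,b)]
print(np.abs(A-B).mean(),cv2.phaseCorrelate(A,B))
```

```text
[ 0.50479305 -0.02006387  0.08339489] [-6.86130838e-01  7.27478107e-01 -2.76232567e-04]
2.8294783 ((0.4037668293827039, 0.58929502914296), 0.9819281446668837)
```

The view matches the earlier released pose to within half a pixel. I'll pinch, then turn the knob back.

>>> {"method": "step_arm", "body": {
  "deltas": [
    [[0,0,0],0,0.5],
    [[0,0,0],0,0.4],
    [[0,0,0.0005],0,0.3],
    [[0,0,0.001],0,0.2],
    [[0,0,0.001],0,0.08],
    [[0,0,0.001],0,0.08],
    [[0,0,0.001],0,0.08],
    [[0,0,0.001],0,0.08]
  ]
}}

```text
time: 43.25
ee_pos: [0.5052, -0.0202, 0.0852]
tool_rot: [[-0.727, -0.686, 0.002], [-0.686, 0.727, -0.0], [-0.001, -0.002, -1.0]]
force: [-0.4, -0.7, 6.3]
finger_gap: 0.543
```

>>> {"method": "step_arm", "body": {
  "deltas": [
    [[0,0,0],-0.1,0.08],
    [[0,0,0],-0.2,0.08],
    [[0,0,0],-0.3,0.08],
    [[0,0,0],-0.4,0.08],
    [[0,0,0],-0.5,0.08],
    [[0,0,0],-0.6,0.08],
    [[0,0,0],-0.7,0.08],
    [[0,0,0],-0.8,0.08],
    [[0,0,0],-0.9,0.08],
    [[0,0,0],-1.0,0.08],
    [[0,0,0],-1.1,0.08],
    [[0,0,0],-1.2,0.08],
    [[0,0,0],-1.3,0.08],
    [[0,0,0],-1.36,0.08],
    [[0,0,0],-1.38,0.08],
    [[0,0,0],-1.38,0.08]
  ]
}}

```text
time: 44.85
ee_pos: [0.5053, -0.0202, 0.0849]
tool_rot: [[-0.812, 0.583, 0.002], [0.583, 0.812, -0.0], [-0.002, 0.001, -1.0]]
force: [0.3, -0.8, 5.9]
finger_gap: 0.541
```

Run:
```python
from h import *
s=bot.read_state(); print(s["force"],s["ft_torque"],np.degrees(np.arctan2(s["tool_rot"][1,1],s["tool_rot"][0,1])))
```

```text
[ 0.31787628 -0.79625111  5.87334197] [-0.10606617 -0.04773517  0.26763665] 54.3238616547747
```

Reaction torque at the end stop is 0.27 N m, so the knob is back at locked. I'll ease off, release the tabs and check against the original locked image.

>>> {"method": "step_arm", "body": {
  "deltas": [
    [[0,0,0],0.015,0.08],
    [[0,0,0],0.015,0.25],
    [[0,0,0],0.03,0.5],
    [[0,0,0],0.03,1],
    [[0,0,0],0.03,1],
    [[0,0,-0.002],0.03,1],
    [[0,0,-0.002],0.03,1],
    [[0,0,-0.002],0.03,1]
  ]
}}

```text
time: 45.65
ee_pos: [0.5044, -0.02, 0.0822]
tool_rot: [[-0.829, 0.559, -0.0], [0.559, 0.829, 0.0], [0.0, -0.0, -1.0]]
force: [0.3, 0.7, 0.4]
finger_gap: 1.003
```

Run:
```python
from h import *
snap("wrist","g4.png"); a=cv2.imread("pics/raw_g1.png");b=cv2.imread("pics/raw_g4.png")
s=bot.read_state();print(s["ee_pos"],s["tool_rot"][:,1])
g=[cv2.cvtColor(i,cv2.COLOR_BGR2GRAY) for i in(a,b,cv2.imread("pics/raw_g2.png"))]
A,B=[i[170:300,185:330].astype(np.float32) for i in g[:2]]
print(np.abs(A-B).mean(),cv2.phaseCorrelate(A,B))
for i in g:
    for v in(255,262): print(i[v,192:322:2].tolist())
```

```text
[ 0.50442153 -0.01999063  0.08223327] [ 5.59496716e-01  8.28832561e-01 -9.84755714e-05]
2.1214855 ((-0.10307971897157131, 0.4214467423743855), 1.0058420098387164)
[141, 122, 121, 125, 107, 108, 107, 107, 100, 87, 99, 109, 107, 91, 56, 50, 49, 43, 45, 48, 46, 43, 47, 45, 44, 41, 42, 41, 44, 41, 46, 146, 179, 138, 57, 44, 38, 40, 43, 42, 41, 39, 42, 38, 41, 40, 42, 45, 43, 42, 57, 89, 93, 105, 97, 92, 100, 104, 105, 102, 107, 135, 152, 179, 184]
[160, 159, 158, 143, 114, 103, 109, 104, 101, 88, 96, 108, 107, 94, 56, 50, 48, 47, 48, 49, 50, 43, 43, 43, 36, 42, 43, 42, 39, 39, 39, 49, 57, 49, 42, 38, 40, 43, 37, 41, 36, 40, 41, 43, 41, 40, 39, 41, 45, 45, 41, 66, 94, 103, 97, 96, 104, 104, 102, 99, 110, 142, 163, 183, 183]
[142, 121, 122, 127, 108, 106, 106, 107, 101, 90, 98, 107, 105, 92, 53, 43, 45, 43, 49, 42, 42, 45, 45, 36, 45, 43, 41, 43, 40, 47, 56, 144, 177, 136, 58, 42, 37, 41, 42, 41, 43, 42, 41, 37, 42, 40, 45, 43, 40, 39, 61, 89, 98, 101, 101, 90, 104, 105, 104, 102, 110, 134, 154, 180, 182]
[160, 160, 160, 145, 115, 106, 107, 107, 102, 89, 93, 106, 106, 92, 57, 45, 49, 48, 51, 47, 46, 42, 42, 45, 41, 44, 45, 43, 42, 42, 42, 54, 57, 51, 42, 45, 40, 38, 35, 41, 37, 45, 40, 43, 40, 44, 44, 41, 44, 43, 43, 77, 98, 102, 92, 93, 103, 104, 105, 101, 112, 139, 162, 183, 182]
[125, 124, 122, 93, 82, 88, 90, 91, 80, 84, 88, 79, 58, 36, 36, 42, 40, 43, 39, 39, 37, 37, 33, 34, 38, 34, 30, 38, 28, 55, 132, 154, 113, 44, 33, 31, 36, 35, 33, 33, 35, 40, 39, 41, 37, 32, 40, 34, 40, 64, 88, 89, 94, 77, 84, 95, 93, 97, 98, 136, 152, 155, 153, 157, 155]
[168, 170, 163, 119, 85, 90, 88, 89, 80, 86, 85, 75, 55, 42, 37, 36, 37, 36, 41, 37, 40, 34, 32, 31, 36, 36, 36, 36, 36, 30, 35, 35, 33, 32, 33, 38, 37, 27, 29, 34, 42, 33, 35, 35, 38, 32, 39, 31, 40, 52, 82, 87, 83, 70, 77, 84, 68, 68, 91, 145, 155, 153, 155, 151, 142]
```

The locked view is identical to the start, so both tabs are out. I'll retract to the earlier pose over the block and compare with the image taken after placing.

>>> {"method": "step_arm", "body": {
  "deltas": [
    [[0,0,0.03],0,1],
    [[0,0,0.06],0,1],
    [[0,0.02,0.1],-0.15,0.6],
    [[0,0.05,0.115],-0.3,0.2],
    [[0,0.09,0.115],-0.45,0.2],
    [[-0.01,0.13,0.115],-0.6,0.2],
    [[-0.0121,0.17,0.115],-0.75,0.2],
    [[-0.0121,0.21,0.115],-0.9,0.2],
    [[-0.0121,0.2416,0.115],-0.977,0.2],
    [[-0.0121,0.2416,0.115],-0.977,0.2],
    [[-0.0121,0.2416,0.115],-0.977,0.2],
    [[-0.0121,0.2416,0.115],-0.977,0.2],
    [[-0.0121,0.2416,0.115],-0.977,0.2]
  ]
}}

```text
time: 47.0
ee_pos: [0.4923, 0.2204, 0.1972]
tool_rot: [[0.001, 1.0, -0.0], [1.0, -0.001, -0.0], [-0.0, -0.0, -1.0]]
force: [-0.5, -0.4, -0.4]
finger_gap: 0.597
```

Run:
```python
from h import *
c=snap("wrist","f1.png"); a,b=[cv2.imread(f"pics/raw_{n}.png",0).astype(np.float32) for n in("n3","f1")]
s=bot.read_state();print(s["ee_pos"],s["force"])
for n,(x,y,w) in{"50":(179,114,22),"500":(325,143,40)}.items():
    A,B=[i[y-w:y+w,x-w:x+w].copy() for i in(a,b)]; print(n,np.abs(A-B).mean(),cv2.phaseCorrelate(A,B))
S=snap("scene","s2.png"); d=cv2.absdiff(cv2.imread("pics/raw_s2.png",0),cv2.imread("pics/raw_scene0.png",0))
n,l,st,ce=cv2.connectedComponentsWithStats((cv2.GaussianBlur(d,(5,5),0)>25).astype(np.uint8)); print([(q[:5].tolist()) for q in st[1:] if q[4]>25])
```

```text
[0.49243754 0.22039513 0.19730161] [-0.6237371  -0.11394044  0.87061429]
50 6.872934 ((1.5758427443769243, -1.3464806815897106), 0.6826737392095872)
500 6.6825 ((1.1109682424534455, -1.8112760607888063), 1.1919010591506958)
[[71, 0, 257, 314, 34693], [161, 0, 10, 47, 157], [313, 127, 19, 19, 167], [295, 138, 53, 56, 1200], [283, 176, 17, 7, 71], [263, 181, 18, 22, 231], [189, 202, 9, 8, 60], [245, 209, 20, 36, 175], [347, 223, 17, 16, 178], [108, 244, 19, 36, 217], [152, 245, 36, 69, 965], [345, 251, 8, 11, 70], [227, 293, 20, 37, 297], [125, 315, 52, 27, 592], [258, 319, 12, 16, 89], [225, 320, 13, 25, 177], [204, 324, 17, 18, 77], [244, 337, 7, 6, 27], [218, 345, 5, 8, 26]]
```

Both nest patches shift by the same roughly 1.5 px, which the 1.6 mm difference in arm pose explains, so the weights haven't moved. I'm handing in.

```bash
python3 -c "
from rig import bot
print(bot.hand_in(), bot.read_state()['time'])"
```

```text
the job is handed in; nothing more can be done
the job is handed in; nothing more can be done
```

I finished the daily check and handed it in at about 47 s of robot time; hand-in gave no verdict. Only the 50 g and 500 g weights were on the mat. I released the lock, weighed the 50 g and then the 500 g for at least two seconds each, put each back in its own nest, and locked the balance again.

Last checks:
- **Lock:** the final knob image matched the starting locked one (pointer at the closed padlock, both tabs out) to within half a pixel.
- **Weights:** both stand in their nests, about 1 mm off centre for the 50 g and 1–2 mm for the 500 g, and did not move before hand-in. I saw no knock during the run.
- **Less certain:** one automatic circle fit put the 500 g weight's knob top 1.7 mm high. My hand reading of the pictures put it within 1 mm of fully seated, and the last picture shows it inside the nest rim.
- **Not checked directly:** I judged the pan to be up only from its being empty and the knob turning freely to locked. The label roll was never approached, and I did not image it again up close.

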